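# Wipe the display strip and line up the coasters

### The job

Get this shop shelf ready for selling: take the felt duster from its tray, wipe the white strip with it from the yellow-dot end to the other end and back again in one go, pressing lightly and steadily all the way so that its spring is about half compressed, and put it back upright in its tray. On the wiped strip set out the coasters: nudge all the green coasters across the board (slide them, do not lift them) into a straight, even row: each flush against the steel lip and centred on a black tick line, filling the tick lines from the yellow-dot end without leaving a gap. Leave the glasses and the bell standing where they are.

Things in the scene. Friction and masses are not known exactly. Their poses are not given: they have to be found in the camera images.
- board: Fixed brown display board, 300 mm deep (x) by 580 mm wide (y), top 12 mm above the table. Origin at table height; x away from the robot, y to its left. White strip (level with the board, 80 mm deep, 520 mm long) centred on x = 85 mm; yellow dot at its left end (y = 275 mm). Steel lip along its far side: inner face at x = 125 mm, 6 mm thick, 20 mm high above the board. Board surface from x = -169 mm to the lip.
- strip_start (a point): Point on the strip's centre line, on the board's top, 30 mm inside the strip's yellow (left, +y) end: the wipe starts and, after going to strip_end and back, ends with the duster centred here.
- strip_end (a point): The same, 30 mm inside the strip's other (right, -y) end: the wipe turns back with the duster centred here (460 mm from strip_start).
- mark0 (a point): Place 1 of 5 from the yellow end: on the board's top at board x = 85 mm, y = 200 mm, on a black tick line across the strip, repeated on the lip's top. A coaster flush against the lip and centred on the line has its centre right above this point. Places are 100 mm apart: 20 mm between neighbours.
- mark1 (a point): Place 2 of 5 from the yellow end: on the board's top at board x = 85 mm, y = 100 mm, on a black tick line across the strip, repeated on the lip's top. A coaster flush against the lip and centred on the line has its centre right above this point. Places are 100 mm apart: 20 mm between neighbours.
- mark2 (a point): Place 3 of 5 from the yellow end: on the board's top at board x = 85 mm, y = 0 mm, on a black tick line across the strip, repeated on the lip's top. A coaster flush against the lip and centred on the line has its centre right above this point. Places are 100 mm apart: 20 mm between neighbours.
- mark3 (a point): Place 4 of 5 from the yellow end: on the board's top at board x = 85 mm, y = -100 mm, on a black tick line across the strip, repeated on the lip's top. A coaster flush against the lip and centred on the line has its centre right above this point. Places are 100 mm apart: 20 mm between neighbours.
- mark4 (a point): Place 5 of 5 from the yellow end: on the board's top at board x = 85 mm, y = -200 mm, on a black tick line across the strip, repeated on the lip's top. A coaster flush against the lip and centred on the line has its centre right above this point. Places are 100 mm apart: 20 mm between neighbours.
- coaster0_mid (a point): Square green rimmed coaster (3 to 5 present, alike), 80 x 80 mm, 14 mm high, about 70 g, flat on the board. The point is its centre, 7 mm above its underside; x, y along its sides. Floor 4 mm thick, rim 7 mm wide rising 10 mm above it: the recess is 66 x 66 mm, 10 mm deep. Push it at its outer sides or, with the fingertips in the recess, at the rim's inner sides.
- coaster1_mid (a point): Square green rimmed coaster (3 to 5 present, alike), 80 x 80 mm, 14 mm high, about 70 g, flat on the board. The point is its centre, 7 mm above its underside; x, y along its sides. Floor 4 mm thick, rim 7 mm wide rising 10 mm above it: the recess is 66 x 66 mm, 10 mm deep. Push it at its outer sides or, with the fingertips in the recess, at the rim's inner sides.
- coaster2_mid (a point): Square green rimmed coaster (3 to 5 present, alike), 80 x 80 mm, 14 mm high, about 70 g, flat on the board. The point is its centre, 7 mm above its underside; x, y along its sides. Floor 4 mm thick, rim 7 mm wide rising 10 mm above it: the recess is 66 x 66 mm, 10 mm deep. Push it at its outer sides or, with the fingertips in the recess, at the rim's inner sides.
- coaster3_mid (a point): Square green rimmed coaster (3 to 5 present, alike), 80 x 80 mm, 14 mm high, about 70 g, flat on the board. The point is its centre, 7 mm above its underside; x, y along its sides. Floor 4 mm thick, rim 7 mm wide rising 10 mm above it: the recess is 66 x 66 mm, 10 mm deep. Push it at its outer sides or, with the fingertips in the recess, at the rim's inner sides.
- coaster4_mid (a point): Square green rimmed coaster (3 to 5 present, alike), 80 x 80 mm, 14 mm high, about 70 g, flat on the board. The point is its centre, 7 mm above its underside; x, y along its sides. Floor 4 mm thick, rim 7 mm wide rising 10 mm above it: the recess is 66 x 66 mm, 10 mm deep. Push it at its outer sides or, with the fingertips in the recess, at the rim's inner sides.
- duster_grip (a point): Felt duster, 140 g, 82 mm high: grey felt sole 60 (x) by 46 mm (y), blue base, wooden grip bar on top 60 mm long (x), 20 mm thick (y), from 38 to 82 mm above the felt. The point is in the bar, 62 mm above the unpressed felt's underside; z up. The sole is sprung: 10 mm travel, yields from 2 N, then 0.6 N per mm (5 mm: 5 N; fully in: 8 N, then rigid).
- tray_in (a point): White open tray, fixed on the table to the left or right of the board, 104 mm (x) by 92 mm (y) outside, walls 4 mm thick and 18 mm high: the duster's home. The point is the centre of its inner floor, about 4 mm above the table.
- tray: The same tray; origin at the centre of its underside, axes along its sides.
- wine_a: Wine glass behind the lip, 150 mm high, 68 mm across. A bystander: leave it standing. Origin at the centre of its foot.
- wine_b: Wine glass behind the lip, 165 mm high, 68 mm across. A bystander: leave it standing. Origin at the centre of its foot.
- wine_c: Wine glass behind the lip, 150 mm high, 68 mm across. A bystander: leave it standing. Origin at the centre of its foot.
- tumbler: Green glass tumbler, 60 mm high, 52 mm across, beside the board. A bystander: leave it standing. Origin at the centre of its foot.
- bell: Small brass table bell, 48 mm high, 56 mm across, beside the board. A bystander: leave it standing. Origin at the centre of its foot.
There are look-alikes about, which are no part of the job. Leave any red look-alike of the part that bears coaster1_mid alone. Leave any turquoise look-alike of the part that bears coaster4_mid alone.

How it is judged:
By the outcome, as a careful person would: the job done as asked, in the order asked, and still so for the second after the job is handed in, with the robot touching nothing.
Of coaster0, coaster1, coaster2, coaster3, coaster4 only 3 to 5 are there at a start; the rules pass over those that are not, and their reading is None.
At some moment in a run one of coaster0, coaster1, coaster2, coaster3, coaster4 may be knocked a few centimetres aside while the robot is not near it.
Once in a run the grip may slacken for a moment while it holds something.
It also fails if it takes over 210 s, if anything falls off the work surface, if the arm or the gripper's body presses on something with over 40 N, if the wrist force passes 120 N, or if a joint passes its speed limit or range.

### The arm

A 6-joint arm with a two-finger parallel gripper is mounted at the origin on the work surface. World frame = base frame: x ahead of the robot, y to its left, z up, the work surface at z = 0. Lengths are in mm, angles in rad, forces in N, time in s.
With the tool pointing down it reaches from about 400 to 925 mm from the base axis. Payload 12.5 kg.
Tool frame: the origin (TCP) lies between the finger pads; the fingertips stand 11 mm ahead of it and the grasp point (between the pads) lies 8 mm behind it (env.tip_extent is the distance from the TCP to the fingertips, in mm); x points along the fingers, z is the direction in which the jaws open and shut, and the axes are right-handed (so a half turn about x gives the same grasp; the last joint's range is limited). The gripper opens to 95 mm and grips with 3 to 60 N. Pads are 20 mm wide; open, the fingers measure 119 mm over their backs; the gripper's body (75 mm by 180 mm) begins 59 mm behind the grasp point.
Start: joints at [1.019, 0.491, 1.559, -0, 1.092, -0.106], TCP at [269.473, 563.941, 225.661] pointing down, gripper open.
Joint ranges: [-3.1, 3.1], [-0.84, 2.19], [0.05, 2.79], [-1.13, 4.28], [0.06, 2.93], [-2.69, 2.69]. Speed limits (rad/s): [2.22, 2.22, 2.79, 3.14, 3.14, 3.14].

### API

Orientations are given as [roll, pitch, yaw] about the fixed x, y, z axes, in that order (R = Rz(yaw) Ry(pitch) Rx(roll)).
In Python, from cell import status, imaging, env gives the robot as it stands. The module is installed in compiled form; this text tells all that it offers.
- The arm moves only by the tool apply_moves, never from a script. Its argument "increments" is a list of rows, each a list of 5 numbers: the closure, from 0 (fully open) to 1 (shut), then the shift along the tool's x, y, z in mm, then the turn about the tool's x in degrees. A call has 1 to 10 rows; each row shifts and turns the commanded pose from where the row before left it, along the tool's axes as they then stand; what a row does not reach is not made up. A row lasts 1/10 s, in which the tool goes at most 50 mm and 8.59 degrees, less where a joint would pass 70% of its speed; a pose out of reach is approached as far as the arm can. A call with a gripper value outside its range is refused whole. The fingers move at their own pace and stop on an object; the grip force is fixed at half the most. Time passes only in rows, so rows that do not move let the fingers close. It gives the time, the measured TCP pose, the force and the opening at its end, in the units of the state.
- status.state(): the state, without advancing time (a new reading comes with each control period).
- imaging.read_camera(name): name is "scene" or "side" or "wrist"; returns a dict with "pixels" (384x512x3 uint8, red, green, blue), "fovy" (degrees; the focal length in pixels is half the picture's height over the tangent of half this angle, whatever the lens; pixels are square), "cx", "cy" (the principal point, pixels), "distortion" ([k1, k2, p1, p2, k3] as OpenCV has them; the pictures are not rectified), "R" (3x3) and "t" (3): a world point X has camera coordinates R X + t. Camera axes: x right, y down, z forward; pixel columns grow to the right and rows downward; lengths in mm; the calibration is good to about 2 mm. A picture is of the moment at which its call begins. There is no depth.
- env.job_done(): hands the job in, once; it reports no verdict.
The state is a dict: "t": time; "joints": joint angles; "qvel": joint speeds; "tau": joint torques, N m; "eef_pos": TCP position; "tcp_rot": TCP orientation; "ft_force": force on the tool from outside, world axes, zero at the start; "moment": the same for the moment, N m; "opening": opening from 0.0 (shut) to 1.0 (fully open).
Only numpy, scipy, OpenCV 4.12 (cv2) and the standard library are available. Lean on these libraries where they do the work, as an engineer would, in place of code of your own. Each camera call takes 0.05 s, during which the arm holds its last target. There are 200 camera calls.

## Working session

There is one attempt and no reset: what is moved stays moved. The work goes in short steps, Python scripts to look and compute and a tool call to move; the robot and the scene stay as the last step left them, time stands still between calls to the robot, and variables do not carry over. Pictures are saved under pics/ and viewed, about 12 in all and at most 16, crops included, and the job is handed in when it is done.

Besides the shell and the picture viewer there is one more tool, called after "Emit:" in YAML: its name, and indented under it one key for each argument. apply_moves: Moves the arm, as the interface text tells. Its arguments: {"type":"object","properties":{"increments":{"type":"array"}},"required":["increments"]}

```bash
mkdir -p pics; cat > h.py <<'E'
import numpy as np, cv2
from cell import status, imaging, env
def cam(n):
    c=imaging.read_camera(n); p=c['pixels']; h,w=p.shape[:2]
    f=h/2/np.tan(np.radians(c['fovy'])/2)
    c['K']=np.array([[f,0,c['cx']],[0,f,c['cy']],[0,0,1.]]); c['D']=np.array(c['distortion'],float)
    c['R']=np.array(c['R']);c['t']=np.array(c['t']);return c
def ray(c,uv,z):
    uv=np.array(uv,float).reshape(-1,1,2)
    n=cv2.undistortPoints(uv,c['K'],c['D']).reshape(-1,2)
    d=np.c_[n,np.ones(len(n))]@c['R']; o=-c['R'].T@c['t']
    return o+d*((z-o[2])/d[:,2])[:,None]
def proj(c,X):
    return cv2.projectPoints(np.array(X,float).reshape(-1,1,3),cv2.Rodrigues(c['R'])[0],c['t'],c['K'],c['D'])[0].reshape(-1,2)
def save(c,n,box=None,s=1.5):
    p=c['pixels'][:,:,::-1]
    if box: p=p[box[1]:box[3],box[0]:box[2]]
    cv2.imwrite('pics/'+n+'.png',cv2.resize(p,None,fx=s,fy=s,interpolation=cv2.INTER_CUBIC))
E
python3 - <<'E'
from h import *
import pickle
for n in('scene','side','wrist'):
    c=cam(n);save(c,n+'0');pickle.dump(c,open(n+'0.pkl','wb'));print(n,-c['R'].T@c['t'],c['R'][2],c['fovy'])
s=status.state();print(s)
E
```

```text
scene [1046.48576893  574.55154478  942.58842945] [-0.46820583 -0.45164642 -0.75947272] 56.91313977815193
side [-183.22175187 -804.26984933  897.53991709] [ 0.51635434  0.61349135 -0.59750026] 51.63397149555426
wrist [201.34786842 597.08227875 384.10196391] [ 0.23963051 -0.11554811 -0.96396362] 61.53970679471873
{'t': 0.15, 'joints': array([ 1.01938201e+00,  4.91412181e-01,  1.55930550e+00, -1.65304553e-05,
        1.09169921e+00, -1.05614932e-01]), 'qvel': array([ 0.00118764, -0.00175224, -0.00293931,  0.00091389, -0.00078692,
        0.00074459]), 'tau': array([ 1.80965857e-03, -6.12904429e+01, -2.58276147e+01,  6.92617055e-02,
        4.73737554e-02, -9.99239569e-05]), 'eef_pos': array([269.39086961, 563.77816674, 225.20288511]), 'tcp_rot': array([ 3.05376564,  1.56997196, -2.10441509]), 'ft_force': array([-0.54108811, -0.55297007, -0.82818773]), 'moment': array([-0.05472522,  0.00941095, -0.03101058]), 'opening': 0.9970083909542785}
```

View pics/scene0.png

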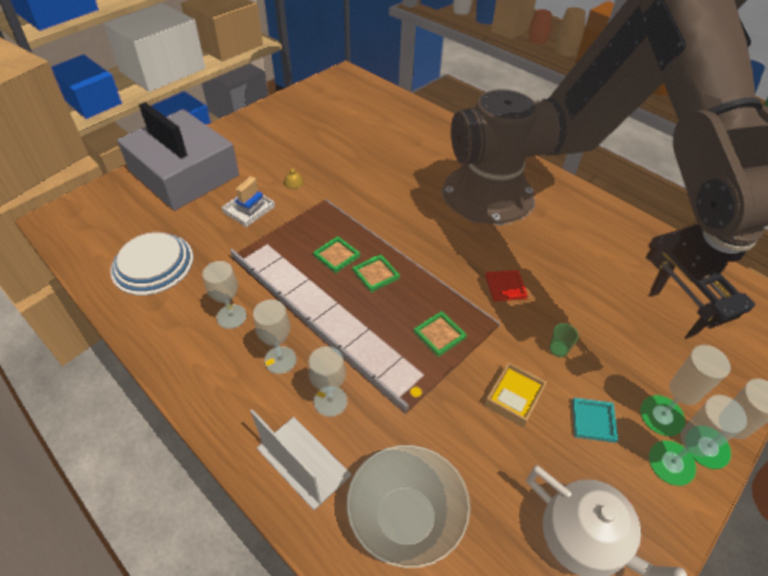

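View pics/side0.png

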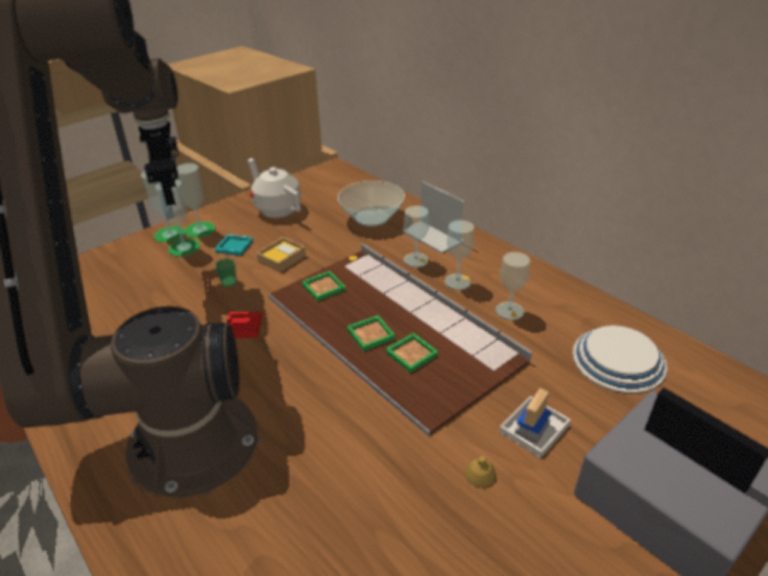

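Three green coasters on the board, at (336,253), (377,272) and (440,333) in the enlarged scene view. Look-alikes off the board are the red tile (507,285), the turquoise tile (595,420), the yellow box (517,392) and the green glass feet (690,440), so I leave those. The duster is at (248,200), in the white tray on the right. The white plates and the folded card are not trays.

```bash
cat > m.py <<'E'
from h import *
import pickle
def seg(c,lo,hi):
    hsv=cv2.cvtColor(c['pixels'],cv2.COLOR_RGB2HSV); return cv2.inRange(hsv,lo,hi)
def rects(c,m,z,amin=60,hull=True):
    out=[]
    for k in cv2.findContours(m,cv2.RETR_EXTERNAL,cv2.CHAIN_APPROX_NONE)[0]:
        if len(k)<12: continue
        P=ray(c,k.reshape(-1,2),z)[:,:2].astype(np.float32)
        r=cv2.minAreaRect(P)
        out.append((np.round(r[0],1),np.round(r[1],1),round(r[2],1),k.reshape(-1,2).mean(0).round()))
    return out
E
python3 - <<'E'
from m import *
for n in('scene','side'):
    c=pickle.load(open(n+'0.pkl','rb'))
    print(n,'green');[print(*r) for r in rects(c,seg(c,(50,120,50),(75,255,255)),26)]
    print('white');[print(*r) for r in rects(c,cv2.morphologyEx(seg(c,(0,0,140),(180,60,255)),cv2.MORPH_CLOSE,np.ones((5,5))),12) if max(r[1])>80]
    print('yellow');[print(*r) for r in rects(c,seg(c,(20,180,120),(32,255,255)),12)]
    print('blue');[print(*r) for r in rects(c,seg(c,(105,120,50),(125,255,255)),30)]
E
```

```text
scene green
[368.9 753.5] [ 54.7 171.3] 54.8 [461. 309.]
[378.1 694. ] [27.5 69.4] 51.1 [443. 299.]
[317.3 657.7] [81.1 85.5] 43.0 [441. 276.]
[473.2 219.2] [83.6 81.1] 82.2 [293. 222.]
[446.5   2.5] [85.8 81.9] 78.2 [250. 181.]
[ 471.9 -106.4] [86.7 84.4] 89.2 [224. 169.]
white
[584.3 656.4] [185.  171.9] 42.5 [395. 350.]
[779.3 385.9] [172.8 176.9] 44.5 [267. 330.]
[860.4 191.7] [ 89.6 224.2] 0.0 [197. 307.]
[211.  758.5] [81.5 80.4] 21.3 [484. 276.]
[115.7 789.7] [81.5 45. ] 19.0 [506. 263.]
[1110.1 -134.4] [166.8 928.7] 0.1 [ 69. 295.]
[ 711.3 -261.5] [85.6 64.6] 51.1 [146. 183.]
[674.8 -15.7] [588.5 216.5] 89.3 [210. 225.]
[ 801.2 -411.5] [199.6 200. ] 29.2 [100. 176.]
[ 509.6 -411.5] [110.7 109.5] 3.6 [165. 139.]
[-548.9  241.6] [227.  278.8] 0.7 [431. 101.]
[   10.3 -1036.3] [86.2 40.6] 56.7 [173.  42.]
[-538.5 -420.9] [243.2 512. ] 0.5 [327.  48.]
[  189.5 -1380.9] [567.9 256.1] 63.6 [113.  36.]
yellow
[610.7 272.4] [20.5 20.9] 42.3 [277. 261.]
[468. 416.] [86.7 73.5] 11.0 [343. 263.]
blue
[ 500.4 -403. ] [40.3 66. ] 81.0 [166. 134.]
[ 384.5 -920.9] [127.1 224.9] 1.6 [122.  7
[... 524 characters left out ...]
] 88.9 [274. 234.]
[441.1  -9.1] [92.4 83.6] 77.1 [247. 222.]
[468.2 207. ] [94.8 83.8] 81.6 [216. 190.]
[310.  426.4] [26.9 17.5] 75.7 [149. 182.]
[285.9 614.3] [75.3 78.6] 65.6 [122. 165.]
[277.8 717.5] [80.3 64.1] 65.1 [112. 156.]
[358.8 677. ] [77.7 91.1] 65.6 [132. 153.]
white
[-297.4  -25. ] [ 83.6 172.3] 0.9 [ 33. 360.]
[ 513.4 -414.7] [106.9  90.4] 5.5 [356. 284.]
[ 792.5 -423.4] [199.2 199.8] 67.0 [413. 239.]
[618.8  -2.9] [522.2 104.9] 89.4 [292. 206.]
[873.7 251.5] [182.5 227. ] 13.2 [291. 152.]
[867.7 460.4] [263.  141.4] 21.5 [251. 136.]
[711.3 816.3] [218.7 151.6] 52.3 [183. 123.]
yellow
[465.3 429.1] [27.9 54.5] 9.3 [183. 169.]
blue
[ 506.6 -411. ] [60.9 46.2] 14.7 [355. 281.]
```

```bash
cat >> h.py <<'E'
from scipy.spatial.transform import Rotation as Ro
def go(x,y,z=None,jaw=None,rowmm=45,rowdeg=8):
    """print the tool-frame move to world x,y,z with jaw axis (tool z) at angle jaw deg mod 180"""
    s=status.state(); R=Ro.from_euler('xyz',s['tcp_rot']).as_matrix(); p=s['eef_pos']
    a=np.degrees(np.arctan2(R[1,2],R[0,2]))
    d=R.T@(np.array([x,y,p[2] if z is None else z])-p)
    t=0
    if jaw is not None: t=-((jaw-a+90)%180-90)   # tool x down
    print('t',round(s['t'],2),'pos',p.round(1),'F',s['ft_force'].round(1),'op',round(s['opening'],3),'jaw',round(a,1),'tool x',R[:,0].round(4))
    print(' shift',d.round(1),'turn',round(t,1),'rows',int(max(np.ceil(np.linalg.norm(d)/rowmm),np.ceil(abs(t)/rowdeg))))
E
python3 -c "
from h import *
go(440,250,300);go(480,0,330,90);go(500,-320,300,90)
s=status.state();print(Ro.from_euler('xyz',s['tcp_rot']).as_matrix().round(3))"
```

```text
t 0.15 pos [269.4 563.8 225.2] F [-0.5 -0.6 -0.8] op 0.997 jaw 64.5 tool x [-4.e-04 -7.e-04 -1.e+00]
 shift [ -74.6 -289.2 -209.6] turn 0 rows 9
t 0.15 pos [269.4 563.8 225.2] F [-0.5 -0.6 -0.8] op 0.997 jaw 64.5 tool x [-4.e-04 -7.e-04 -1.e+00]
 shift [-104.5 -433.1 -418. ] turn -25.5 rows 14
t 0.15 pos [269.4 563.8 225.2] F [-0.5 -0.6 -0.8] op 0.997 jaw 64.5 tool x [-4.e-04 -7.e-04 -1.e+00]
 shift [ -74.3 -589.1 -698. ] turn -25.5 rows 21
[[-0.    -0.902  0.431]
 [-0.001  0.431  0.902]
 [-1.     0.    -0.001]]
```

Emit:
apply_moves:
  increments:
    - [0,-8.3,-32.1,-23.3,0]
    - [0,-8.3,-32.1,-23.3,0]
    - [0,-8.3,-32.1,-23.3,0]
    - [0,-8.3,-32.1,-23.3,0]
    - [0,-8.3,-32.1,-23.3,0]
    - [0,-8.3,-32.1,-23.3,0]
    - [0,-8.3,-32.1,-23.3,0]
    - [0,-8.3,-32.1,-23.3,0]
    - [0,-8.3,-32.1,-23.3,0]

```text
t: 1.05
eef_pos: [440.1, 248.6, 300.6]
tcp_rot: [1.669, 1.571, 2.794]
ft_force: [-0.4, 1.1, 0.4]
opening: 0.999
```

```bash
python3 -c "
from h import *
go(480,20,330,90)"
```

```text
t 1.05 pos [440.1 248.6 300.6] F [-0.4  1.1  0.4] op 0.999 jaw 64.5 tool x [-1.e-04  0.e+00 -1.e+00]
 shift [ -29.4 -134.5 -189.1] turn -25.5 rows 6
```

Emit:
apply_moves:
  increments:
    - [0,0,0,0,-6.4]
    - [0,0,0,0,-6.4]
    - [0,0,0,0,-6.4]
    - [0,0,0,0,-6.3]
    - [0,-4.9,-6.7,-38.1,0]
    - [0,-4.9,-6.7,-38.1,0]
    - [0,-4.9,-6.7,-38.1,0]
    - [0,-4.9,-6.7,-38.1,0]
    - [0,-4.9,-6.7,-38.1,0]
    - [0,-4.9,-6.7,-38.1,0]

```text
t: 2.05
eef_pos: [479.7, 20.0, 329.9]
tcp_rot: [-0.194, 1.571, 1.376]
ft_force: [0.8, -0.1, -0.9]
opening: 1.0
```

```bash
python3 - <<'E'
from m import *
go(500,-330,300,90)
c=cam('wrist');save(c,'w1');pickle.dump(c,open('w1.pkl','wb'))
print('green');[print(*r) for r in rects(c,seg(c,(50,120,50),(75,255,255)),26)]
E
```

```text
t 2.05 pos [479.7  20.  329.9] F [ 0.8 -0.1 -0.9] op 1.0 jaw 90.0 tool x [ 0.e+00  1.e-04 -1.e+00]
 shift [  29.9  -20.6 -350. ] turn -0.0 rows 8
green
[ 468.8 -108.1] [81.9 79.5] 89.6 [160. 146.]
[472.1 215.8] [83.4 79.7] 81.9 [385. 148.]
[ 4.448e+02 -4.000e-01] [79.8 79.7] 77.6 [235. 129.]
```

View pics/w1.png

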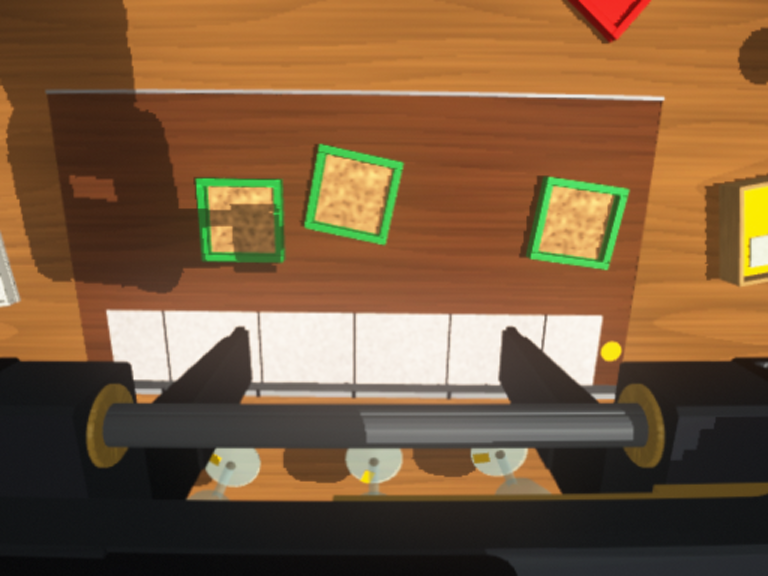

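```bash
python3 - <<'E'
from m import *
c=pickle.load(open('w1.pkl','rb'))
g=cv2.cvtColor(c['pixels'],cv2.COLOR_RGB2GRAY)
m=seg(c,(0,0,150),(180,50,255)); 
k=[q for q in cv2.findContours(m,cv2.RETR_EXTERNAL,cv2.CHAIN_APPROX_NONE)[0] if len(q)>80]
# near strip edge: first white pixel per column, rows 190..230
pts=[]
for u in range(74,400):
    r=np.where(m[195:225,u]>0)[0]
    if len(r): pts.append((u,195+r[0]))
P=ray(c,pts,12); l=np.polyfit(P[:,1],P[:,0],1)
good=abs(P[:,0]-np.polyval(l,P[:,1]))<2; l=np.polyfit(P[good,1],P[good,0],1)
yaw=-np.degrees(np.arctan(l[0])); print('yaw',yaw)
# ticks: dark columns
row=[]
for u in range(70,410):
    v=int(np.interp(u,[72,401],[207,211]))+6; row.append(g[v:v+8,u].mean())
row=np.array(row);print('ends',[(70+i,int(row[i])) for i in range(1,len(row)) if abs(row[i]-row[i-1])>30])
th=np.radians(yaw)
ex=np.array([np.cos(th),np.sin(th)]);ey=np.array([-np.sin(th),np.cos(th)])
us=[]
for u0 in(163,259,354,449,545):
    i=int(round(u0/1.5))-70; w=slice(i-4,i+5); wt=np.clip(np.median(row[w])-row[w],0,None); us.append(70+i-4+(wt*np.arange(9)).sum()/wt.sum())
T=ray(c,[(u,np.interp(u,[72,401],[207,211])+10) for u in us],12)[:,:2]
print('ticks y along', (T@ey).round(1), 'pix',np.round(us,1))
yo=(T@ey).mean(); xo=np.mean(P[good][:,:2]@ex)-45
o=xo*ex+yo*ey; print('board origin',o.round(1))
print('dot', ray(c,[(611/1.5,351/1.5)],12).round(1))
for q in [(468.8,-108.1),(472.1,215.8),(444.8,-.4)]: d=np.array(q)-o; print('coaster board',(d@ex).round(1),(d@ey).round(1))
for q in[(230,466),(374,463),(500,455)]: d=ray(c,[(q[0]/1.5,q[1]/1.5)],0)[0,:2]-o; print('glass',(d@ex).round(0),(d@ey).round(0))
for n in('scene0','side0'):
    s=pickle.load(open(n+'.pkl','rb')); X=[list(o+85*ex+y*ey)+[12] for y in(200,100,0,-100,-200)]+[list(o+125*ex+y*ey)+[12] for y in(-260,260)]
    print(n,(proj(s,X)*1.5).round(0).tolist())
E
```

```text
yaw -0.8077405378404044
ends [(72, 189), (73, 233), (109, 141), (110, 180), (111, 232), (156, 185), (172, 144), (173, 188), (174, 236), (235, 185), (236, 129), (237, 213), (299, 159), (301, 234), (335, 172), (345, 180), (362, 142), (364, 235), (400, 185), (401, 117)]
ticks y along [-193.6  -93.4    6.9  107.   207.3] pix [109.2 172.2 235.8 299.3 362.4]
board origin [ 5.233e+02 -5.000e-01]
dot [[611.2 274.2  12. ]]
coaster board -53.0 -108.3
coaster board -54.2 215.6
coaster board -78.5 -1.0
glass 241.0 -147.0
glass 234.0 23.0
glass 222.0 171.0
scene0 [[388.0, 369.0], [354.0, 340.0], [323.0, 313.0], [294.0, 288.0], [268.0, 265.0], [240.0, 261.0], [395.0, 400.0]]
side0 [[370.0, 269.0], [395.0, 286.0], [422.0, 304.0], [452.0, 324.0], [484.0, 346.0], [517.0, 352.0], [367.0, 254.0]]
```

Emit:
apply_moves:
  increments:
    - [0,2,-2,-35,0]
    - [0,2,-2,-35,0]
    - [0,2,-2,-35,0]
    - [0,2,-2,-35,0]
    - [0,2,-2,-35,0]
    - [0,2,-2,-35,0]
    - [0,2,-2,-35,0]
    - [0,2,-2,-35,0]
    - [0,2,-2,-35,0]
    - [0,2,-2,-35,0]

```text
t: 3.1
eef_pos: [499.3, -329.9, 309.4]
tcp_rot: [0.547, 1.57, 2.117]
ft_force: [0.2, -0.1, -0.2]
opening: 0.995
```

```bash
python3 - <<'E'
from m import *
c=cam('wrist');save(c,'w2');pickle.dump(c,open('w2.pkl','wb'))
go(505,-411,200,90)
[print(*r) for r in rects(c,seg(c,(105,100,40),(125,255,255)),30)]
E
```

```text
t 3.15 pos [ 499.3 -334.2  308.5] F [-2.4 -1.6 -1.6] op 0.998 jaw 89.8 tool x [-7.e-04 -8.e-04 -1.e+00]
 shift [108.6  -6.  -76.7] turn -0.2 rows 3
[ 501.3 -396.9] [60.8 15.2] 13.8 [200. 158.]
```

View pics/w2.png

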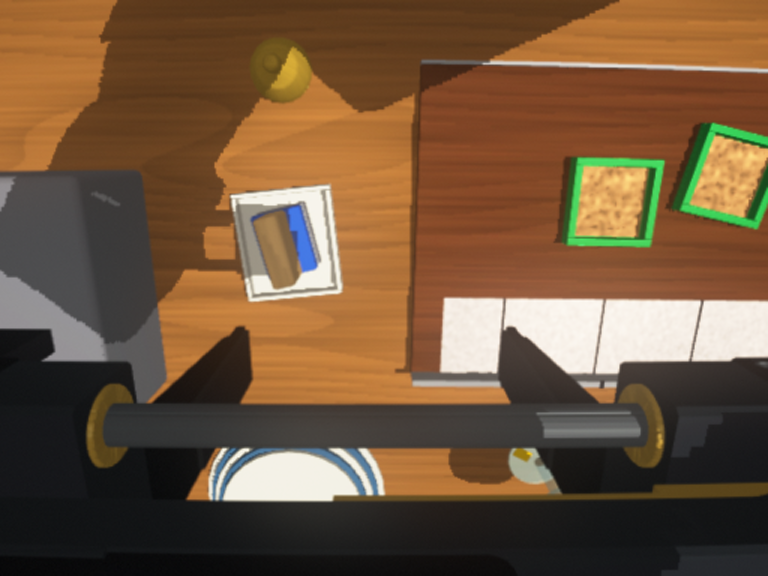

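The duster bar is at (277,248) in the white tray, with the bell at (280,68) and the grey box left of x=165.

```bash
python3 - <<'E'
from m import *
s=pickle.load(open('scene0.pkl','rb'));d=pickle.load(open('side0.pkl','rb'));c=pickle.load(open('w2.pkl','rb'))
b=ray(s,[(178/1.5,205/1.5)],0)[0];print('box corner',b)
for z in(0,60,100,140): print(z,(proj(s,[b+[0,0,z]])*1.5).round(),(proj(d,[b+[0,0,z]])*1.5).round())
for z in (60,90,120): print('w2 box edge @',z,ray(c,[(140/1.5,172/1.5),(165/1.5,395/1.5)],z).round(0).tolist())
q=ray(c,np.array([(252,217),(285,207),(301,283),(271,290)])/1.5,86);print('bar top',q.round(0).tolist(),q.mean(0))
t=ray(c,np.array([(231,195),(330,185),(342,292),(248,301)])/1.5,18);print('tray',t.round(0).tolist(),t.mean(0))
save(s,'crop',(130,100,230,170),6); save(d,'crop2',(310,240,420,330),6)
E
```

```text
box corner [ 6.36567880e+02 -5.63059610e+02 -1.13686838e-13]
0 [[178. 205.]] [[636. 437.]]
60 [[172. 188.]] [[644. 416.]]
100 [[168. 176.]] [[650. 401.]]
140 [[164. 163.]] [[655. 386.]]
w2 box edge @ 60 [[440.0, -524.0, 60.0], [645.0, -527.0, 60.0]]
w2 box edge @ 90 [[439.0, -509.0, 90.0], [629.0, -512.0, 90.0]]
w2 box edge @ 120 [[438.0, -495.0, 120.0], [612.0, -498.0, 120.0]]
bar top [[474.0, -426.0, 86.0], [467.0, -399.0, 86.0], [529.0, -389.0, 86.0], [535.0, -414.0, 86.0]] [ 501.02335116 -407.3835304    86.        ]
tray [[463.0, -461.0, 18.0], [454.0, -370.0, 18.0], [556.0, -361.0, 18.0], [565.0, -453.0, 18.0]] [ 509.72511156 -411.23291452   18.        ]
```

View pics/crop2.png

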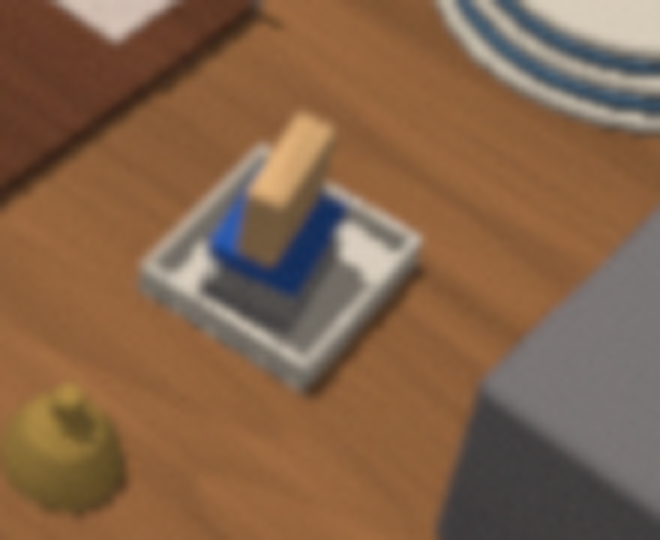

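```bash
python3 - <<'E'
from m import *
d=pickle.load(open('side0.pkl','rb'));c=pickle.load(open('w2.pkl','rb'))
for z in range(40,150,20): print(z,ray(d,[(390.8,304.2)],z).round(0)[0],ray(c,[(140/1.5,172/1.5)],z).round(0)[0])
go(501,-407,170,101)
E
```

```text
40 [ 497. -535.   40.] [ 441. -533.   40.]
60 [ 481. -542.   60.] [ 440. -524.   60.]
80 [ 465. -548.   80.] [ 439. -514.   80.]
100 [ 449. -554.  100.] [ 438. -505.  100.]
120 [ 433. -561.  120.] [ 438. -495.  120.]
140 [ 417. -567.  140.] [ 437. -486.  140.]
t 3.15 pos [ 499.3 -334.2  308.5] F [-2.4 -1.6 -1.6] op 0.998 jaw 89.8 tool x [-7.e-04 -8.e-04 -1.e+00]
 shift [138.6  -2.  -72.7] turn -11.2 rows 4
```

Emit:
apply_moves:
  increments:
    - [0,0,0,0,-5.6]
    - [0,0,0,0,-5.6]
    - [0,35,3.1,-18,0]
    - [0,35,3.1,-18,0]
    - [0,35,3.1,-18,0]
    - [0,34,3.1,-18,0]
    - [0,0,0,0,0]

```text
t: 3.85
eef_pos: [499.7, -401.8, 165.9]
tcp_rot: [0.609, 1.563, 2.373]
ft_force: [-1.0, -0.1, -0.8]
opening: 0.996
```

```bash
python3 - <<'E'
from m import *
c=cam('wrist');save(c,'w3');pickle.dump(c,open('w3.pkl','wb'))
go(501,-407,75,101)
[print(*r) for r in rects(c,seg(c,(105,100,40),(125,255,255)),42)]
E
```

```text
t 3.9 pos [ 500.5 -401.4  168.7] F [0.3 0.2 0.9] op 1.001 jaw 101.1 tool x [-0.003   0.0032 -1.    ]
 shift [93.7  0.4 -5.9] turn 0.1 rows 3
[ 504.9 -428.7] [21.2 62. ] 88.8 [219. 183.]
[ 499.  -395.7] [59.7 14.9] 17.1 [254. 185.]
```

View pics/w3.png

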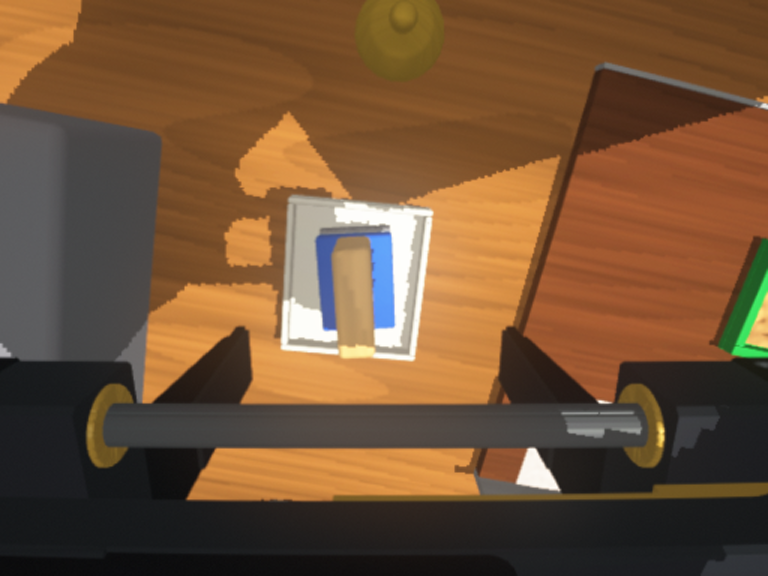

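```bash
cat >> h.py <<'E'
def quad(c,pts,z,n=''):
    """pts: far-left, far-right, near-right, near-left in 1.5x display"""
    q=ray(c,np.array(pts)/1.5,z)[:,:2]; d=(q[3]+q[2]-q[0]-q[1]); 
    print(n,'centre',q.mean(0).round(1),'long-axis deg',np.degrees(np.arctan2(d[1],d[0])).round(1),'len',round(np.linalg.norm(d)/2,1),'wid',round(np.linalg.norm(q[1]+q[2]-q[0]-q[3])/2,1))
E
python3 - <<'E'
from m import *
c=pickle.load(open('w3.pkl','rb'))
quad(c,[(334,239),(371,239),(374,346),(341,346)],86,'bar')
quad(c,[(316,236),(390,232),(395,328),(323,330)],42,'base')
quad(c,[(288,197),(433,209),(413,358),(282,349)],18,'tray')
E
```

```text
bar centre [ 497.4 -411.1] long-axis deg 12.9 len 57.5 wid 18.0
base centre [ 503.2 -410.9] long-axis deg 13.9 len 59.7 wid 44.3
tray centre [ 509.1 -412. ] long-axis deg 5.6 len 102.7 wid 90.8
```

Emit:
apply_moves:
  increments:
    - [0,0,0,0,-2.4]
    - [0,15,0.9,-3.1,0]
    - [0,15,0.9,-3.1,0]
    - [0,15,0.9,-3,0]
    - [0,15,0,0,0]
    - [0,0,0,0,0]
    - [0,0,0,0,0]

```text
t: 4.6
eef_pos: [500.7, -411.0, 110.2]
tcp_rot: [0.445, 1.57, 2.252]
ft_force: [-0.5, 0.3, 0.7]
opening: 1.001
```

```bash
python3 -c "
from h import *
go(500,-411,60,103.5)"
```

```text
t 4.6 pos [ 500.7 -411.   110.2] F [-0.5  0.3  0.7] op 1.001 jaw 103.5 tool x [-6.e-04  7.e-04 -1.e+00]
 shift [50.2  0.7  0.1] turn 0.0 rows 2
```

Emit:
apply_moves:
  increments:
    - [0,17,0,0,0]
    - [0,17,0.5,0,0]
    - [0,16,0,0,0]
    - [0,0,0,0,0]
    - [1,0,0,0,0]
    - [1,0,0,0,0]
    - [1,0,0,0,0]
    - [1,0,0,0,0]
    - [1,0,0,0,0]
    - [1,0,0,0,0]

```text
t: 5.6
eef_pos: [500.4, -411.2, 60.9]
tcp_rot: [-2.169, 1.571, -0.362]
ft_force: [0.2, 0.1, 0.1]
opening: 0.551
```

Emit:
apply_moves:
  increments:
    - [1,0,0,0,0]
    - [1,0,0,0,0]
    - [1,0,0,0,0]

```text
t: 5.9
eef_pos: [500.3, -411.2, 60.7]
tcp_rot: [-0.835, 1.571, 0.973]
ft_force: [-0.2, 0.1, -0.5]
opening: 0.3
```

Emit:
apply_moves:
  increments:
    - [1,0,0,0,0]
    - [1,0,0,0,0]
    - [1,0,0,0,0]
    - [1,-10,0,0,0]
    - [1,-20,0,0,0]
    - [1,-30,0,0,0]
    - [1,0,0,0,0]
    - [1,0,0,0,0]

```text
t: 6.7
eef_pos: [500.3, -411.2, 121.4]
tcp_rot: [-2.51, 1.57, -0.702]
ft_force: [-0.7, 0.5, -1.6]
opening: 0.208
```

```bash
python3 - <<'E'
from m import *
c=cam('wrist');d=cam('side');pickle.dump(c,open('w4.pkl','wb'))
a=cv2.resize(c['pixels'][100:260,150:350],None,fx=2,fy=2);X=proj(d,[status.state()['eef_pos']])[0].astype(int);print(X)
b=cv2.resize(d['pixels'][X[1]-80:X[1]+80,X[0]-80:X[0]+80],None,fx=2,fy=2)
cv2.imwrite('pics/g4.png',np.hstack([a,b])[:,:,::-1])
go(500,-411,160,90)
E
```

```text
[358 257]
t 6.8 pos [ 500.  -410.8  120. ] F [-0.1 -0.1 -1.2] op 0.208 jaw 103.6 tool x [-9.e-04  1.e-03 -1.e+00]
 shift [-40.    0.   -0.1] turn 13.6 rows 2
```

View pics/g4.png

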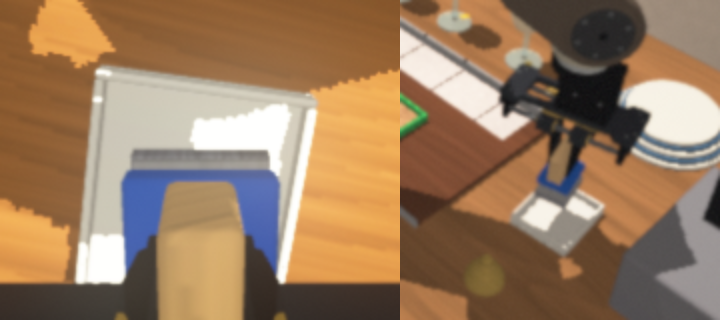

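Emit:
apply_moves:
  increments:
    - [1,-30,0,0,7.2]
    - [1,0,0,0,7.2]
    - [1,0,-6.4,40,0]
    - [1,0,-6.4,40,0]
    - [1,0,-6.4,40,0]
    - [1,0,-6.4,40,0]
    - [1,0,-6.4,40,0]
    - [1,0,-6.4,40,0]
    - [1,0,-6.4,40,0]
    - [1,0,-6.4,40,0]

```text
t: 7.8
eef_pos: [555.9, -90.3, 149.8]
tcp_rot: [1.244, 1.569, 2.8]
ft_force: [0.4, 0.4, 0.0]
opening: 0.209
```

Emit:
apply_moves:
  increments:
    - [1,0,-6.4,40,0]
    - [1,0,-6.4,40,0]
    - [1,0,-6.4,40,0]
    - [1,0,-6.4,40,0]
    - [1,0,-6.4,40,0]
    - [1,0,-6.4,40,0]
    - [1,0,-6.4,40,0]
    - [1,0,-6.4,40,0]
    - [1,0,0,0,0]
    - [1,0,0,0,0]

```text
t: 8.8
eef_pos: [611.4, 227.8, 149.4]
tcp_rot: [1.868, 1.569, -2.858]
ft_force: [-0.4, -0.5, -0.1]
opening: 0.21
```

```bash
cat >> h.py <<'E'
O=np.array([523.3,-.5]);B=np.array([[.9999,-.0141],[.0141,.9999]])
def bd(p): return B@(np.array(p)[:2]-O)
def wd(b): return O+np.array(b)@B
E
python3 - <<'E'
from m import *
c=cam('wrist');d=cam('scene');pickle.dump(c,open('w5.pkl','wb'))
s=status.state();print(bd(s['eef_pos']));go(*wd([85,230]),85,89.2)
X=proj(d,[s['eef_pos']])[0].astype(int)
a=c['pixels'][40:290,80:480];b=cv2.resize(d['pixels'][X[1]-70:X[1]+80,X[0]-80:X[0]+80],None,fx=250/150,fy=250/150)
cv2.imwrite('pics/g5.png',np.hstack([a,b])[:,:,::-1])
E
```

```text
[ 85.21827124 228.11898182]
t 8.9 pos [611.7 226.4 150. ] F [ 0.3 -0.  -1.4] op 0.21 jaw 89.1 tool x [-1.4e-03 -5.0e-04 -1.0e+00]
 shift [65.   0.1  1.9] turn -0.1 rows 2
```

View pics/g5.png

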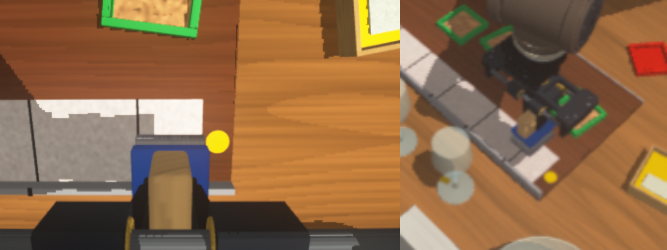

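```bash
python3 - <<'E'
from m import *
c=pickle.load(open('w5.pkl','rb'))
q=ray(c,[(210,188),(252,188),(290,188)],131)[:,:2]
print([bd(p).round(1) for p in q],'exp 55')
E
```

```text
[array([ 57.7, 207.6]), array([ 57.7, 231.6]), array([ 57.7, 253.3])] exp 55
```

Emit:
apply_moves:
  increments:
    - [1,20,0,0.5,0]
    - [1,20,0,0.5,0]
    - [1,20,0,0,0]
    - [1,10,0,0,0]
    - [1,0,0,0,0]
    - [1,0,0,0,0]

```text
t: 9.5
eef_pos: [612.5, 227.8, 81.4]
tcp_rot: [-1.187, 1.57, 0.369]
ft_force: [-0.1, 0.1, -1.3]
opening: 0.208
```

Emit:
apply_moves:
  increments:
    - [1,8,1.5,0,0]
    - [1,4,1,0,0]
    - [1,2,0,0,0]
    - [1,1,0,0,0]
    - [1,0,0,0,0]
    - [1,0,0,0,0]

```text
t: 10.1
eef_pos: [609.6, 228.3, 66.0]
tcp_rot: [-0.64, 1.571, 0.916]
ft_force: [-2.4, -1.5, 2.9]
opening: 0.208
```

```bash
python3 - <<'E'
from m import *
s=status.state();print(bd(s['eef_pos']).round(1));go(*wd([84,229]),63.7,89.2)
E
```

```text
[ 83.1 230. ]
t 10.1 pos [609.6 228.3  66. ] F [-2.4 -1.5  2.9] op 0.208 jaw 89.2 tool x [ 1.e-04  1.e-04 -1.e+00]
 shift [ 2.3 -0.9 -1. ] turn -0.0 rows 1
```

Emit:
apply_moves:
  increments:
    - [1,1.2,0,0,0]
    - [1,0,0,0,0]
    - [1,0,0,0,0]
    - [1,0,0,-4,0]
    - [1,0,0,-8,0]
    - [1,0,0,-10,0]
    - [1,0,0,-10,0]
    - [1,0,0,-10,0]
    - [1,0,0,-10,0]
    - [1,0,0,-10,0]

```text
t: 11.1
eef_pos: [608.7, 165.2, 64.6]
tcp_rot: [-0.92, 1.571, 0.636]
ft_force: [0.1, 2.4, 3.1]
opening: 0.209
```

```bash
python3 - <<'E'
from m import *
s=status.state();print(bd(s['eef_pos']).round(1));go(*wd([84,-230]),64.8,89.2)
E
```

```text
[ 83.1 166.9]
t 11.1 pos [608.7 165.2  64.6] F [0.1 2.4 3.1] op 0.209 jaw 89.1 tool x [ 1.e-04  1.e-04 -1.e+00]
 shift [-2.000e-01 -1.300e+00 -3.969e+02] turn -0.1 rows 9
```

Emit:
apply_moves:
  increments:
    - [1,0,-0.1,-10,0]
    - [1,0,-0.1,-10,0]
    - [1,0,-0.1,-10,0]
    - [1,0,-0.1,-10,0]
    - [1,0,-0.1,-10,0]
    - [1,0,-0.1,-10,0]
    - [1,0,-0.1,-10,0]
    - [1,0,-0.1,-10,0]
    - [1,0,-0.1,-10,0]
    - [1,0,-0.1,-10,0]

```text
t: 12.1
eef_pos: [608.2, 65.4, 64.5]
tcp_rot: [-0.452, 1.571, 1.104]
ft_force: [0.5, 2.3, 3.8]
opening: 0.204
```

Emit:
apply_moves:
  increments:
    - [1,0,0,-10,0]
    - [1,0,0,-10,0]
    - [1,0,0,-10,0]
    - [1,0,0,-10,0]
    - [1,0,0,-10,0]
    - [1,0,0,-10,0]
    - [1,0,0,-10,0]
    - [1,0,0,-10,0]
    - [1,0,0,-10,0]
    - [1,0,0,-10,0]

```text
t: 13.1
eef_pos: [606.7, -34.6, 64.5]
tcp_rot: [0.716, 1.571, 2.272]
ft_force: [0.5, 1.9, 3.4]
opening: 0.21
```

Emit:
apply_moves:
  increments:
    - [1,0,0,-10,0]
    - [1,0,0,-10,0]
    - [1,0,0,-10,0]
    - [1,0,0,-10,0]
    - [1,0,0,-10,0]
    - [1,0,0,-10,0]
    - [1,0,0,-10,0]
    - [1,0,0,-10,0]
    - [1,0,0,-10,0]
    - [1,0,0,-10,0]

```text
t: 14.1
eef_pos: [605.3, -134.5, 64.5]
tcp_rot: [0.271, 1.571, 1.827]
ft_force: [0.4, 2.3, 3.1]
opening: 0.208
```

```bash
python3 - <<'E'
from m import *
s=status.state();print(bd(s['eef_pos']).round(1));go(*wd([84,-230]),64.8,89.2)
E
```

```text
[  83.8 -132.9]
t 14.1 pos [ 605.3 -134.5   64.5] F [0.4 2.3 3.1] op 0.208 jaw 89.2 tool x [-0.e+00  1.e-04 -1.e+00]
 shift [ -0.3  -0.2 -97.1] turn -0.0 rows 3
```

Emit:
apply_moves:
  increments:
    - [1,0,0,-10,0]
    - [1,0,0,-10,0]
    - [1,0,0,-10,0]
    - [1,0,0,-10,0]
    - [1,0,0,-10,0]
    - [1,0,0,-10,0]
    - [1,0,0,-10,0]
    - [1,0,0,-10,0]
    - [1,0,0,-10,0]
    - [1,0,0,-8,0]

```text
t: 15.1
eef_pos: [603.8, -232.6, 64.5]
tcp_rot: [-0.223, 1.571, 1.333]
ft_force: [0.9, 2.3, 3.1]
opening: 0.211
```

Emit:
apply_moves:
  increments:
    - [1,0,0,-1,0]
    - [1,0,0,0,0]

```text
t: 15.3
eef_pos: [603.9, -233.4, 64.6]
tcp_rot: [-2.597, 1.57, -1.041]
ft_force: [-0.3, -2.9, 3.3]
opening: 0.211
```

```bash
python3 - <<'E'
from m import *
s=status.state();print(bd(s['eef_pos']).round(1));go(*wd([84,-230]),64.8,89.2)
E
```

```text
[  83.9 -231.8]
t 15.3 pos [ 603.9 -233.4   64.6] F [-0.3 -2.9  3.3] op 0.211 jaw 89.1 tool x [ 5.e-04 -8.e-04 -1.e+00]
 shift [-0.2 -0.1  1.8] turn -0.1 rows 1
```

Emit:
apply_moves:
  increments:
    - [1,0,0,5,0]
    - [1,0,0,10,0]
    - [1,0,0,10,0]
    - [1,0,0,10,0]
    - [1,0,0,10,0]
    - [1,0,0,10,0]
    - [1,0,0,10,0]
    - [1,0,0,10,0]
    - [1,0,0,10,0]
    - [1,0,0,10,0]

```text
t: 16.3
eef_pos: [605.2, -136.9, 64.5]
tcp_rot: [0.273, 1.571, 1.829]
ft_force: [0.4, -2.0, 3.5]
opening: 0.209
```

Emit:
apply_moves:
  increments:
    - [1,0,0,10,0]
    - [1,0,0,10,0]
    - [1,0,0,10,0]
    - [1,0,0,10,0]
    - [1,0,0,10,0]
    - [1,0,0,10,0]
    - [1,0,0,10,0]
    - [1,0,0,10,0]
    - [1,0,0,10,0]
    - [1,0,0,10,0]

```text
t: 17.3
eef_pos: [606.7, -36.9, 64.5]
tcp_rot: [0.037, 1.571, 1.593]
ft_force: [-0.3, -2.7, 3.0]
opening: 0.211
```

Emit:
apply_moves:
  increments:
    - [1,0,0,10,0]
    - [1,0,0,10,0]
    - [1,0,0,10,0]
    - [1,0,0,10,0]
    - [1,0,0,10,0]
    - [1,0,0,10,0]
    - [1,0,0,10,0]
    - [1,0,0,10,0]
    - [1,0,0,10,0]
    - [1,0,0,10,0]

```text
t: 18.3
eef_pos: [608.2, 63.1, 64.5]
tcp_rot: [0.178, 1.571, 1.734]
ft_force: [-0.2, -2.5, 2.2]
opening: 0.208
```

Emit:
apply_moves:
  increments:
    - [1,0,0,10,0]
    - [1,0,0,10,0]
    - [1,0,0,10,0]
    - [1,0,0,10,0]
    - [1,0,0,10,0]
    - [1,0,0,10,0]
    - [1,0,0,10,0]
    - [1,0,0,10,0]
    - [1,0,0,10,0]
    - [1,0,0,10,0]

```text
t: 19.3
eef_pos: [609.6, 163.1, 64.5]
tcp_rot: [-0.051, 1.571, 1.505]
ft_force: [-0.4, -2.8, 2.7]
opening: 0.209
```

```bash
python3 - <<'E'
from m import *
s=status.state();print(bd(s['eef_pos']).round(1));go(*wd([84,230]),64.8,89.2)
E
```

```text
[ 84.  164.8]
t 19.3 pos [609.6 163.1  64.5] F [-0.4 -2.8  2.7] op 0.209 jaw 89.2 tool x [ 0.e+00  1.e-04 -1.e+00]
 shift [-0.3  0.1 65.2] turn -0.0 rows 2
```

Emit:
apply_moves:
  increments:
    - [1,0.4,0,10,0]
    - [1,0,0,10,0]
    - [1,0,0,10,0]
    - [1,0,0,10,0]
    - [1,0,0,10,0]
    - [1,0,0,10,0]
    - [1,0,0,6,0]
    - [1,0,0,0,0]
    - [1,0,0,0,0]

```text
t: 20.2
eef_pos: [610.6, 228.8, 64.2]
tcp_rot: [-0.365, 1.57, 1.191]
ft_force: [0.1, 2.6, 3.2]
opening: 0.208
```

```bash
python3 - <<'E'
from m import *
s=status.state();print(bd(s['eef_pos']).round(1));go(*wd([84,230]),64.8,89.2)
E
```

```text
[ 84.1 230.5]
t 20.2 pos [610.6 228.8  64.2] F [0.1 2.6 3.2] op 0.208 jaw 89.2 tool x [ 3.e-04  8.e-04 -1.e+00]
 shift [-0.6  0.1 -0.5] turn -0.0 rows 1
```

Emit:
apply_moves:
  increments:
    - [1,-15,0,0,0]
    - [1,-35,0,0,0]
    - [1,-36,0,0,0]
    - [1,0,5.9,-40,0]
    - [1,0,5.9,-40,0]
    - [1,0,5.9,-40,0]
    - [1,0,5.9,-40,0]
    - [1,0,5.9,-40,0]
    - [1,0,5.9,-40,0]
    - [1,0,5.9,-40,0]

```text
t: 21.2
eef_pos: [564.3, -53.0, 150.8]
tcp_rot: [1.359, 1.57, 2.915]
ft_force: [0.6, -0.4, -1.0]
opening: 0.208
```

Emit:
apply_moves:
  increments:
    - [1,0,5.9,-40,0]
    - [1,0,5.9,-40,0]
    - [1,0,5.9,-40,0]
    - [1,0,5.9,-40,0]
    - [1,0,5.9,-40,0]
    - [1,0,5.9,-40,0]
    - [1,0,5.9,-40,0]
    - [1,0,5.9,-40,0]
    - [1,0,5.9,-42,0]
    - [1,0,0,0,-6.1]

```text
t: 22.2
eef_pos: [505.0, -417.1, 150.4]
tcp_rot: [-3.125, 1.57, -1.466]
ft_force: [-1.0, 1.0, -1.5]
opening: 0.207
```

Emit:
apply_moves:
  increments:
    - [1,0,0,0,0]
    - [1,0,0,0,0]

```text
t: 22.4
eef_pos: [506.4, -411.9, 150.3]
tcp_rot: [0.507, 1.57, 2.167]
ft_force: [0.7, 0.9, -1.0]
opening: 0.212
```

```bash
python3 - <<'E'
from m import *
go(507,-412,62,95.3)
c=cam('wrist');save(c,'w6',(100,50,440,290),2);d=cam('side');pickle.dump(c,open('w6.pkl','wb'));go(507,-412,62,95.3)
[print(*r) for r in rects(d,seg(d,(50,120,50),(75,255,255)),26) if 40<max(r[1])<110]
E
```

```text
t 22.4 pos [ 506.4 -411.9  150.3] F [ 0.7  0.9 -1. ] op 0.212 jaw 95.1 tool x [-4.e-04  6.e-04 -1.e+00]
 shift [88.3 -0.6 -0.2] turn -0.2 rows 2
t 22.5 pos [ 506.9 -411.5  150.4] F [ 0.1  1.  -0.8] op 0.209 jaw 95.2 tool x [-1.e-04  3.e-04 -1.e+00]
 shift [88.4 -0.1 -0.5] turn -0.1 rows 2
[ 465.6 -116.9] [87.9 86.4] 88.9 [274. 235.]
[441.4  -8.4] [91.3 82.7] 77.6 [247. 221.]
[468.8 208.4] [91.9 82.9] 81.6 [216. 190.]
[260.5 635.4] [47.9 18.7] 55.0 [115. 165.]
[278.1 718.1] [78.9 64.1] 65.1 [112. 156.]
```

View pics/w6.png

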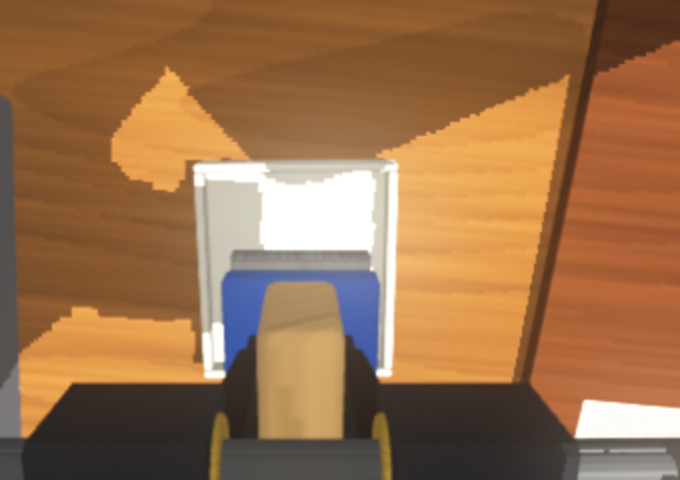

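Emit:
apply_moves:
  increments:
    - [1,25,0,0,0]
    - [1,25,0,0,0]
    - [1,20,0,0,0]
    - [1,10,0,0,0]
    - [1,5,0,0,0]
    - [1,2.5,0,0,0]
    - [1,0,0,0,0]
    - [1,0,0,0,0]

```text
t: 23.3
eef_pos: [507.1, -412.5, 63.4]
tcp_rot: [-2.373, 1.57, -0.71]
ft_force: [-0.9, -0.1, -2.1]
opening: 0.208
```

```bash
python3 -c "
from h import *
go(507,-412,61,95.3)"
```

```text
t 23.3 pos [ 507.1 -412.5   63.4] F [-0.9 -0.1 -2.1] op 0.208 jaw 95.3 tool x [ 9.e-04 -8.e-04 -1.e+00]
 shift [2.4 0.  0.5] turn -0.0 rows 1
```

Emit:
apply_moves:
  increments:
    - [1,1.2,0,0,0]
    - [1,0.5,0,0,0]
    - [1,0,0,0,0]
    - [1,0,0,0,0]

```text
t: 23.7
eef_pos: [506.8, -412.3, 61.0]
tcp_rot: [-1.523, 1.571, 0.14]
ft_force: [-0.6, 0.7, -1.5]
opening: 0.211
```

Emit:
apply_moves:
  increments:
    - [0.65,0,0,0,0]
    - [0.5,0,0,0,0]
    - [0.4,0,0,0,0]
    - [0.4,0,0,0,0]
    - [0.3,0,0,0,0]
    - [0.3,0,0,0,0]
    - [0.3,0,0,0,0]
    - [0.3,0,0,0,0]

```text
t: 24.5
eef_pos: [506.8, -412.3, 60.9]
tcp_rot: [-0.353, 1.571, 1.309]
ft_force: [-0.4, -0.2, -0.5]
opening: 0.698
```

Emit:
apply_moves:
  increments:
    - [0.3,-15,0,0,0]
    - [0,-35,0,0,0]
    - [0,-40,0,0,0]
    - [0,-45,0,0,0]
    - [0,-10,0,0,6.1]
    - [0,-10,3,39.2,0]
    - [0,-10,3,39.2,0]
    - [0,-10,3,39.2,0]
    - [0,-10,3,39.2,0]
    - [0,-10,3,39.2,0]

```text
t: 25.5
eef_pos: [494.2, -214.6, 257.5]
tcp_rot: [-1.98, 1.57, -0.424]
ft_force: [0.8, -0.5, 0.8]
opening: 1.0
```

Emit:
apply_moves:
  increments:
    - [0,-10,3,39.2,0]
    - [0,-10,3,39.2,0]
    - [0,-10,3,39.2,0]
    - [0,-10,3,39.2,0]
    - [0,-10,3,39.2,0]
    - [0,-10,3,39.2,0]
    - [0,0,0,0,0]
    - [0,0,0,0,0]

```text
t: 26.3
eef_pos: [479.9, 19.9, 316.9]
tcp_rot: [-1.716, 1.569, -0.158]
ft_force: [0.1, -0.6, 0.2]
opening: 1.001
```

```bash
cat > look.py <<'E'
from m import *
def coasters(c):
    for r in rects(c,seg(c,(50,120,50),(75,255,255)),26):
        if 60<max(r[1])<100:
            a=(r[2]+0.8+45)%90-45
            print('coaster board',bd(r[0]).round(1),'size',r[1],'yaw rel board',round(a,1),'px',r[3])
E
python3 - <<'E'
from look import *
s=status.state();print(bd(s['eef_pos']),s['eef_pos'])
c=cam('wrist');d=cam('side');go(480,20,330,89.2);pickle.dump(c,open('w7.pkl','wb'));coasters(c)
e=c['pixels'][40:340];f=d['pixels'][210:360,256:512]
cv2.imwrite('pics/w7.png',np.hstack([e,cv2.resize(f,None,fx=2,fy=2)[:,220:]])[:,:,::-1])
E
```

```text
[-43.68640799  19.7868983 ] [479.8969047   19.90092204 316.92990221]
t 26.4 pos [480.   18.7 316.1] F [ 0.3 -0.8 -0.3] op 1.003 jaw 89.1 tool x [ 2.e-04 -1.e-04 -1.e+00]
 shift [-13.9   0.    1.3] turn -0.1 rows 1
coaster board [ -53.5 -108.5] size [81.7 79. ] yaw rel board 0.0 px [158. 148.]
coaster board [-54.4 215.5] size [83.5 79.6] yaw rel board -7.1 px [389. 147.]
coaster board [-78.5  -0.9] size [79.8 79.6] yaw rel board -11.6 px [234. 130.]
```

View pics/w7.png

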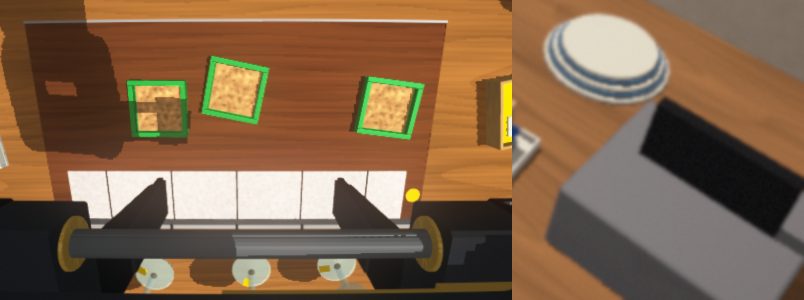

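Emit:
apply_moves:
  increments:
    - [0,28,1.5,28.2,0]
    - [0,28,1.5,28.2,0]
    - [0,28,1.5,28.2,0]
    - [0,28,1.5,28.2,0]
    - [0,28,1.5,28.2,0]
    - [0,28,1.5,28.2,0]
    - [0,28,1.5,28,0]
    - [0,0,0,0,7.1]
    - [0,0,0,0,0]
    - [0,0,0,0,0]

```text
t: 27.4
eef_pos: [473.0, 215.7, 120.0]
tcp_rot: [-2.532, 1.571, -1.098]
ft_force: [0.6, -0.6, -0.5]
opening: 1.0
```

```bash
python3 - <<'E'
from look import *
c=cam('wrist');coasters(c);save(c,'w8');pickle.dump(c,open('w8.pkl','wb'))
s=status.state();print(bd(s['eef_pos']));go(*wd([-54.4,217]),25.5,82.1)
E
```

```text
coaster board [-75.9  26.1] size [44.1 80.2] yaw rel board -12.0 px [ 27. 197.]
coaster board [-55.2 217.3] size [79.7 80.8] yaw rel board -7.3 px [251. 191.]
[-53.24054597 215.53751074]
t 27.45 pos [473.1 215.8 120.3] F [ 0.1 -0.7  0.1] op 0.998 jaw 82.1 tool x [ 7.e-04  2.e-04 -1.e+00]
 shift [94.8  1.4  1.3] turn 0.0 rows 3
```

View pics/w8.png

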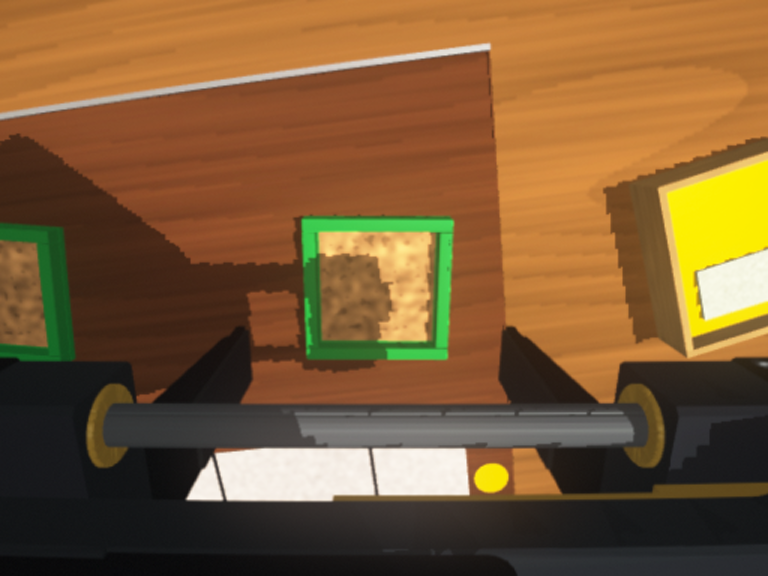

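Emit:
apply_moves:
  increments:
    - [0,25,1,1,0]
    - [0,25,1,0.6,0]
    - [0,25,0,0,0]
    - [0,14,0,0,0]
    - [0,5.5,0,0,0]
    - [0,0,0,0,0]
    - [0.1,0,0,0,0]
    - [0.16,0,0,0,0]
    - [0.25,0,0,0,0]
    - [0.25,0,0,0,0]

```text
t: 28.45
eef_pos: [471.2, 218.6, 26.3]
tcp_rot: [-1.139, 1.569, 0.294]
ft_force: [-0.4, -2.1, 6.9]
opening: 0.835
```

```bash
python3 - <<'E'
from look import *
s=status.state();print(bd(s['eef_pos']));go(*wd([85,200]),25.5,89.2)
E
```

```text
[-55.20941804 218.34998848]
t 28.45 pos [471.2 218.6  26.3] F [-0.4 -2.1  6.9] op 0.835 jaw 82.1 tool x [ 1.4e-03  4.0e-04 -1.0e+00]
 shift [   1.  -141.4   -0.8] turn -7.1 rows 4
```

Emit:
apply_moves:
  increments:
    - [0.1,0,0,0,0]
    - [0.1,0,0,0,0]
    - [0.1,0,0,0,0]
    - [0.1,0,0,0,0]

```text
t: 28.85
eef_pos: [470.7, 218.6, 25.4]
tcp_rot: [1.167, 1.571, 2.599]
ft_force: [-0.2, 0.0, 0.2]
opening: 0.895
```

Emit:
apply_moves:
  increments:
    - [0.1,-1,0,0,0]
    - [0.1,0,0,0,0]

```text
t: 29.05
eef_pos: [470.8, 218.5, 26.5]
tcp_rot: [-0.776, 1.571, 0.657]
ft_force: [-0.2, -0.0, 0.3]
opening: 0.901
```

Emit:
apply_moves:
  increments:
    - [0.25,0,0,0,0]
    - [0.25,0,0,0,0]
    - [0.25,0,0,0,0]
    - [0.25,0,0,0,0]

```text
t: 29.45
eef_pos: [470.8, 218.6, 26.5]
tcp_rot: [-0.552, 1.571, 0.88]
ft_force: [-0.2, -0.0, 0.1]
opening: 0.837
```

Emit:
apply_moves:
  increments:
    - [0.3,0,0,0,-3.5]
    - [0.3,0,0,0,-3.6]
    - [0.3,0,-8,-2,0]
    - [0.3,0,-15,-2.4,0]
    - [0.3,0,-15,-2.4,0]
    - [0.3,0,-15,-2.4,0]
    - [0.3,0,-15,-2.4,0]
    - [0.3,0,-15,-2.4,0]
    - [0.3,0,-15,-2.4,0]
    - [0.3,0,-15,-2.4,0]

```text
t: 30.45
eef_pos: [584.4, 197.7, 26.5]
tcp_rot: [1.3, 1.571, 2.854]
ft_force: [-1.4, 0.2, 1.1]
opening: 0.841
```

```bash
python3 - <<'E'
from look import *
s=status.state();print(bd(s['eef_pos']));go(*wd([85,200]),26.5,89.2)
E
```

```text
[ 58.3389868  199.05463956]
t 30.45 pos [584.4 197.7  26.5] F [-1.4  0.2  1.1] op 0.841 jaw 89.0 tool x [-2.e-04  1.e-04 -1.e+00]
 shift [ -0.  -26.7   1. ] turn -0.2 rows 1
```

Emit:
apply_moves:
  increments:
    - [0.3,0,-8,0.5,0]
    - [0.3,0,-8,0.3,0]
    - [0.3,0,-5,0,0]
    - [0.3,0,-3,0,0]
    - [0.3,0,0,0,0]
    - [0.3,0,0,0,0]

```text
t: 31.05
eef_pos: [607.7, 198.6, 26.5]
tcp_rot: [-1.364, 1.57, 0.192]
ft_force: [1.2, -0.3, 0.7]
opening: 0.835
```

Emit:
apply_moves:
  increments:
    - [0.3,0,-1,0,0]
    - [0.3,0,0,0,0]

```text
t: 31.25
eef_pos: [607.9, 198.6, 26.5]
tcp_rot: [1.62, 1.57, -3.107]
ft_force: [-4.2, 0.0, 4.5]
opening: 0.837
```

Emit:
apply_moves:
  increments:
    - [0.3,0,-1,0,0]
    - [0.3,0,0,0,0]

```text
t: 31.45
eef_pos: [608.0, 198.6, 26.5]
tcp_rot: [1.685, 1.568, -3.042]
ft_force: [-8.9, 0.0, 7.4]
opening: 0.842
```

```bash
python3 - <<'E'
from look import *
s=status.state();print(bd(s['eef_pos']));go(*wd([85,200]),26.5,89.2)
c=cam('wrist');save(c,'w9',(100,20,440,275),2);pickle.dump(c,open('w9.pkl','wb'));coasters(c)
E
```

```text
[ 81.90463935 200.25863528]
t 31.45 pos [608.  198.6  26.5] F [-8.9  0.   7.4] op 0.842 jaw 89.2 tool x [-3.2e-03 -3.0e-04 -1.0e+00]
 shift [-0.  -3.1 -0.3] turn -0.0 rows 1
coaster board [118.9 201.1] size [79.4  7.4] yaw rel board -0.1 px [250. 305.]
coaster board [ 68.3 201. ] size [79.5 54.6] yaw rel board -0.1 px [250. 207.]
```

View pics/w9.png

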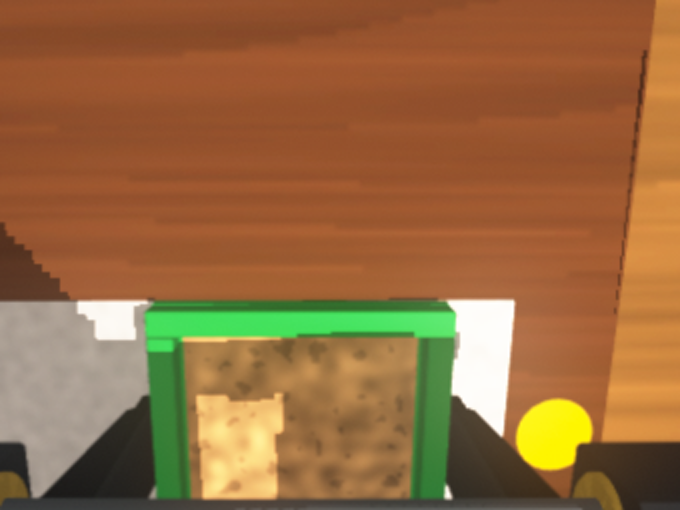

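```bash
python3 - <<'E'
from look import *
c=pickle.load(open('w9.pkl','rb'))
f=lambda u,v:(u/2+100-.25,v/2+20-.25)
print('strip corner',bd(ray(c,[f(514,299)],12)[0]),'left edge',bd(ray(c,[f(20,299)],12)[0]),'dot',bd(ray(c,[f(555,434)],12)[0]))
print('coaster bottom near corners',bd(ray(c,[f(147,303)],12)[0]),bd(ray(c,[f(452,303)],12)[0]),'top',bd(ray(c,[f(145,311)],26)[0]),bd(ray(c,[f(455,309)],26)[0]))
w=pickle.load(open('w7.pkl','rb'));
for u,v in[(107,170),(172,170),(237,170),(302,171),(367,171)]: print(bd(ray(w,[(u,v+44)],12)[0]).round(1))
E
```

```text
strip corner [ 43.03163737 260.03433121] left edge [ 42.80335959 123.75438438] dot [ 83.28483317 275.62316839]
coaster bottom near corners [ 44.02679016 158.93875407] [ 44.14983438 242.9499769 ] top [ 43.11478288 161.70593961] [ 42.70958331 240.44362208]
[  49.1 -198.7]
[ 48.9 -98.4]
[48.8  1. ]
[ 50.4 100.3]
[ 50.5 200.3]
```

Emit:
apply_moves:
  increments:
    - [0.3,0,1.3,-0.5,0]
    - [0.2,0,0,0,0]
    - [0.1,0,0,0,0]
    - [0.1,0,0,0,0]
    - [0.1,0,0,0,0]
    - [0.1,-10,0,0,0]
    - [0.1,-30,0,0,0]
    - [0,-54,0,0,0]
    - [0,-4,0,0,0]
    - [0,0,0,0,0]

```text
t: 32.5
eef_pos: [608.8, 198.1, 122.5]
tcp_rot: [-1.331, 1.567, 0.225]
ft_force: [0.2, 0.3, -1.0]
opening: 0.997
```

Emit:
apply_moves:
  increments:
    - [0,0,26.7,-33.5,0]
    - [0,0,26.7,-33.5,0]
    - [0,0,26.7,-33.5,0]
    - [0,0,26.7,-33.5,0]
    - [0,0,26.7,-33.5,0]
    - [0,0,26.7,-33.5,0]
    - [0,0,0,0,5.8]
    - [0,0,0,0,5.8]
    - [0,0,0,0,0]
    - [0,0,0,0,0]

```text
t: 33.5
eef_pos: [444.8, -0.5, 119.9]
tcp_rot: [1.582, 1.57, 2.938]
ft_force: [0.2, 0.3, -0.4]
opening: 1.001
```

```bash
python3 - <<'E'
from look import *
c=cam('wrist');coasters(c);d=cam('side');coasters(d)
s=status.state();print(bd(s['eef_pos']));go(*wd([-78.5,-0.9]),26.5,77.6)
E
```

```text
coaster board [ -60.4 -107.7] size [83.8 70.6] yaw rel board -0.6 px [132. 227.]
coaster board [-79.1  -0.9] size [79.7 81. ] yaw rel board -11.5 px [249. 193.]
coaster board [ -56.6 -117.1] size [88.5 87.1] yaw rel board -0.8 px [274. 234.]
coaster board [-82.1  -8.2] size [92.4 84.1] yaw rel board -11.1 px [247. 222.]
coaster board [-146.9  664.2] size [70.5 33.2] yaw rel board -30.0 px [138. 152.]
[-78.36108964  -1.00311332]
t 33.6 pos [ 4.449e+02 -4.000e-01  1.201e+02] F [-0.3 -0.8 -0.2] op 1.001 jaw 77.7 tool x [-7.e-04  2.e-04 -1.e+00]
 shift [93.6  0.1  0.1] turn 0.1 rows 3
```

Emit:
apply_moves:
  increments:
    - [0,30,0.7,0,0]
    - [0,30,0,0,0]
    - [0,24,0,0,0]
    - [0,9.5,0,0,0]
    - [0,0,0,0,0]
    - [0.1,0,0,0,0]
    - [0.2,0,0,0,0]
    - [0.3,0,0,0,0]
    - [0.3,0,0,0,0]
    - [0.3,0,0,0,0]

```text
t: 34.6
eef_pos: [444.8, -0.5, 27.8]
tcp_rot: [-1.464, 1.569, -0.11]
ft_force: [0.0, 1.1, 9.3]
opening: 0.837
```

```bash
python3 - <<'E'
from look import *
s=status.state();print(bd(s['eef_pos']));go(*wd([80,99.5]),26.5,89.2)
E
```

```text
[-78.45027364  -1.09438419]
t 34.6 pos [444.8  -0.5  27.8] F [0.  1.1 9.3] op 0.837 jaw 77.6 tool x [ 1.8e-03 -2.0e-04 -1.0e+00]
 shift [   1.6 -134.9  130.4] turn -11.6 rows 5
```

Emit:
apply_moves:
  increments:
    - [0.1,0,0,0,0]
    - [0.1,0,0,0,0]
    - [0.1,0,0,0,0]
    - [0.1,0,0,0,0]
    - [0.3,0,0,0,0]
    - [0.3,0,0,0,0]
    - [0.3,0,0,0,0]
    - [0.3,0,0,0,0]
    - [0.3,0,0,0,0]

```text
t: 35.5
eef_pos: [444.4, -0.5, 26.9]
tcp_rot: [0.251, 1.571, 1.604]
ft_force: [0.2, 0.1, 0.2]
opening: 0.838
```

```bash
python3 - <<'E'
from look import *
s=status.state();print(bd(s['eef_pos']));go(*wd([79,99.5]),26.5,89.2)
E
```

```text
[-78.93354251  -1.06965346]
t 35.5 pos [444.4  -0.5  26.9] F [0.2 0.1 0.2] op 0.838 jaw 77.6 tool x [-0.e+00  1.e-04 -1.e+00]
 shift [   0.4 -134.4  130.4] turn -11.6 rows 5
```

Emit:
apply_moves:
  increments:
    - [0.3,0,0,0,-5.8]
    - [0.3,0,0,0,-5.8]
    - [0.3,0,-8,5,0]
    - [0.3,0,-15,10,0]
    - [0.3,0,-15,10,0]
    - [0.3,0,-15,10,0]
    - [0.3,0,-15,10,0]
    - [0.3,0,-15,10,0]
    - [0.3,0,-15,10,0]
    - [0.3,0,-15,10,0]

```text
t: 36.5
eef_pos: [559.4, 73.8, 26.9]
tcp_rot: [0.046, 1.571, 1.599]
ft_force: [0.4, -0.5, -0.0]
opening: 0.836
```

Emit:
apply_moves:
  increments:
    - [0.3,0,-15,10,0]
    - [0.3,0,-15,10,0]
    - [0.3,0,-10,5.6,0]
    - [0.3,0,-5,0,0]
    - [0.3,0,0,0,0]
    - [0.3,0,0,0,0]

```text
t: 37.1
eef_pos: [603.7, 97.5, 27.0]
tcp_rot: [-1.204, 1.57, 0.351]
ft_force: [0.1, 0.5, 0.0]
opening: 0.835
```

```bash
python3 - <<'E'
from look import *
s=status.state();print(bd(s['eef_pos']));go(*wd([82,99.7]),26.5,89.2)
E
```

```text
[79.00953861 99.16876853]
t 37.1 pos [603.7  97.5  27. ] F [0.1 0.5 0. ] op 0.835 jaw 89.1 tool x [ 3.e-04  1.e-04 -1.e+00]
 shift [ 0.5 -3.   0.5] turn -0.1 rows 1
```

Emit:
apply_moves:
  increments:
    - [0.3,0,-2,0.5,0]
    - [0.3,0,0,0,0]
    - [0.3,0,0,0,0]

```text
t: 37.4
eef_pos: [605.7, 98.0, 26.9]
tcp_rot: [1.402, 1.571, 2.957]
ft_force: [0.5, -0.5, 1.3]
opening: 0.838
```

Emit:
apply_moves:
  increments:
    - [0.3,0,-1,0,0]
    - [0.3,0,0,0,0]

```text
t: 37.6
eef_pos: [606.8, 98.2, 26.9]
tcp_rot: [0.74, 1.571, 2.296]
ft_force: [-0.5, -0.1, 1.7]
opening: 0.843
```

Emit:
apply_moves:
  increments:
    - [0.3,0,-1,0,0]
    - [0.3,0,0,0,0]

```text
t: 37.8
eef_pos: [607.4, 98.3, 27.0]
tcp_rot: [1.603, 1.57, -3.123]
ft_force: [-5.1, 0.3, 5.0]
opening: 0.839
```

```bash
python3 - <<'E'
from look import *
s=status.state();print(bd(s['eef_pos']));go(*wd([82,99.7]),26.5,89.2)
E
```

```text
[82.67580969 99.94192628]
t 37.8 pos [607.4  98.3  27. ] F [-5.1  0.3  5. ] op 0.839 jaw 89.2 tool x [-0.0011 -0.     -1.    ]
 shift [ 0.5  0.7 -0.2] turn -0.0 rows 1
```

Emit:
apply_moves:
  increments:
    - [0.3,0,-0.5,-0.2,0]
    - [0.3,0,0.8,0,0]
    - [0.1,0,0,0,0]
    - [0.1,0,0,0,0]
    - [0.1,0,0,0,0]
    - [0.1,0,0,0,0]
    - [0.1,-10,0,0,0]
    - [0.1,-30,0,0,0]
    - [0,-53,0,0,0]
    - [0,0,0,0,0]

```text
t: 38.8
eef_pos: [610.1, 98.2, 123.4]
tcp_rot: [-1.497, 1.561, 0.06]
ft_force: [0.2, 0.3, -0.2]
opening: 0.988
```

Emit:
apply_moves:
  increments:
    - [0,0,22.7,-34.8,0]
    - [0,0,22.7,-34.8,0]
    - [0,0,22.7,-34.8,0]
    - [0,0,22.7,-34.7,0]
    - [0,0,22.7,-34.7,0]
    - [0,0,22.5,-34.7,0]
    - [0,0,0,0,0]
    - [0,0,0,0,0]

```text
t: 39.6
eef_pos: [468.5, -109.0, 117.3]
tcp_rot: [-1.697, 1.57, -0.143]
ft_force: [-0.2, 0.7, 0.2]
opening: 0.999
```

```bash
python3 - <<'E'
from look import *
c=cam('wrist');coasters(c)
s=status.state();print(bd(s['eef_pos']));go(*wd([-54,-108.5]),26.7,89.2)
E
```

```text
coaster board [ -53.5 -110. ] size [79.9 80.3] yaw rel board -0.2 px [248. 194.]
[ -52.89369707 -108.67121569]
t 39.65 pos [ 468.9 -108.4  117.2] F [ 0.8 -0.1  0. ] op 1.003 jaw 89.1 tool x [ 9.e-04 -1.e-04 -1.e+00]
 shift [90.5  1.2  0.2] turn -0.1 rows 3
```

Emit:
apply_moves:
  increments:
    - [0,30,0.7,-1.3,0]
    - [0,30,0,0,0]
    - [0,22,0,0,0]
    - [0,8.3,0,0,0]
    - [0.1,0,0,0,0]
    - [0.1,0,0,0,0]
    - [0.1,0,0,0,0]
    - [0.1,0,0,0,0]
    - [0.1,0,0,0,0]

```text
t: 40.55
eef_pos: [468.0, -109.8, 27.2]
tcp_rot: [-1.847, 1.57, -0.291]
ft_force: [-0.9, -1.2, -0.6]
opening: 0.898
```

Emit:
apply_moves:
  increments:
    - [0.3,0,0,0,0]
    - [0.3,0,0,0,0]
    - [0.3,0,0,0,0]
    - [0.3,0,0,0,0]
    - [0.3,0,0,0,0]

```text
t: 41.05
eef_pos: [467.9, -109.8, 26.9]
tcp_rot: [-1.77, 1.57, -0.214]
ft_force: [-1.1, -0.1, 5.4]
opening: 0.839
```

```bash
python3 - <<'E'
from look import *
s=status.state();print(bd(s['eef_pos']));go(*wd([79,-0.3]),26.7,89.2)
E
```

```text
[ -53.85301439 -110.05148162]
t 41.05 pos [ 467.9 -109.8   26.9] F [-1.1 -0.1  5.4] op 0.839 jaw 89.2 tool x [ 5.e-04 -1.e-04 -1.e+00]
 shift [   0.3 -132.8  109.8] turn -0.0 rows 4
```

Emit:
apply_moves:
  increments:
    - [0.3,-0.3,0,0,0]
    - [0.3,0,-8,6,0]
    - [0.3,0,-14,12,0]
    - [0.3,0,-14,12,0]
    - [0.3,0,-14,12,0]
    - [0.3,0,-14,12,0]
    - [0.3,0,-14,12,0]
    - [0.3,0,-14,12,0]
    - [0.3,0,-14,12,0]
    - [0.3,0,-13,11,0]

```text
t: 42.05
eef_pos: [589.1, -9.4, 27.0]
tcp_rot: [1.564, 1.571, 3.12]
ft_force: [-0.8, -1.9, 3.2]
opening: 0.841
```

Emit:
apply_moves:
  increments:
    - [0.3,0,-9,6,0]
    - [0.3,0,-5,2.8,0]
    - [0.3,0,0,0,0]
    - [0.3,0,0,0,0]

```text
t: 42.45
eef_pos: [602.5, -1.9, 27.0]
tcp_rot: [-1.383, 1.57, 0.173]
ft_force: [0.3, 1.3, 1.8]
opening: 0.841
```

```bash
python3 - <<'E'
from look import *
s=status.state();print(bd(s['eef_pos']));go(*wd([82,-0.2]),26.7,89.2)
E
```

```text
[79.20705412 -0.31861762]
t 42.45 pos [602.5  -1.9  27. ] F [0.3 1.3 1.8] op 0.841 jaw 89.2 tool x [ 7.e-04  1.e-04 -1.e+00]
 shift [ 0.3 -2.8  0.1] turn -0.0 rows 1
```

Emit:
apply_moves:
  increments:
    - [0.3,0,-2,0.2,0]
    - [0.3,0,-1,0,0]
    - [0.3,0,0,0,0]
    - [0.3,0,0,0,0]

```text
t: 42.85
eef_pos: [605.2, -2.0, 27.0]
tcp_rot: [1.779, 1.571, -2.948]
ft_force: [-1.4, -2.4, 2.9]
opening: 0.841
```

Emit:
apply_moves:
  increments:
    - [0.3,0,-1,0,0]
    - [0.3,0,0,0,0]

```text
t: 43.05
eef_pos: [605.5, -1.9, 26.9]
tcp_rot: [1.576, 1.569, 3.132]
ft_force: [-6.1, -2.2, 7.2]
opening: 0.836
```

```bash
python3 - <<'E'
from look import *
s=status.state();print(bd(s['eef_pos']));go(*wd([82,-0.2]),26.7,89.2)
E
```

```text
[82.21192638 -0.25756657]
t 43.05 pos [605.5  -1.9  26.9] F [-6.1 -2.2  7.2] op 0.836 jaw 89.2 tool x [-0.0021  0.     -1.    ]
 shift [0.2 0.2 0.1] turn -0.0 rows 1
```

Emit:
apply_moves:
  increments:
    - [0.3,0,-0.3,0,0]
    - [0.3,0,0.8,0,0]
    - [0.1,0,0,0,0]
    - [0.1,0,0,0,0]
    - [0.1,0,0,0,0]
    - [0.1,0,0,0,0]
    - [0.1,-10,0,0,0]
    - [0.1,-30,0,0,0]
    - [0,-45,0,0,0]
    - [0,-30,0,0,0]

```text
t: 44.05
eef_pos: [606.3, -1.7, 145.1]
tcp_rot: [-1.626, 1.568, -0.07]
ft_force: [1.1, -0.1, 0.2]
opening: 0.985
```

Emit:
apply_moves:
  increments:
    - [0,-27,26,20,0]
    - [0,-27,26,20,0]
    - [0,-27,26,20,0]
    - [0,-27,26,20,0]
    - [0,-27,26,20,0]
    - [0,0,0,0,0]
    - [0,0,0,0,0]

```text
t: 44.75
eef_pos: [477.3, 100.4, 278.0]
tcp_rot: [-1.497, 1.568, 0.06]
ft_force: [0.3, -0.4, 0.2]
opening: 1.0
```

```bash
python3 - <<'E'
from look import *
c=cam('wrist');coasters(c);d=cam('side');e=cam('scene');pickle.dump(c,open('w10.pkl','wb'));pickle.dump(d,open('side10.pkl','wb'))
a=cv2.resize(c['pixels'][60:300,40:480],None,fx=1.8,fy=1.8)[:,:790]
b=np.hstack([cv2.resize(d['pixels'][150:330,200:400],(395,165*395//365 if 0 else 355))[:165],cv2.resize(d['pixels'][240:315,310:400],(395,330))[40:205]])
cv2.imwrite('pics/w10.png',np.vstack([a,b])[:,:,::-1]);print(a.shape,b.shape)
s=status.state();print(bd(s['eef_pos']),s['t'])
E
```

```text
coaster board [ 75.  188.3] size [56.7 68.7] yaw rel board -0.1 px [305. 238.]
coaster board [ 74.8 100.5] size [78.2 68.7] yaw rel board -0.1 px [250. 240.]
coaster board [74.  13.2] size [56.1 68.8] yaw rel board -1.8 px [194. 238.]
(432, 790, 3) (165, 790, 3)
[-47.0487472   99.46858413] 44.9
```

View pics/w10.png

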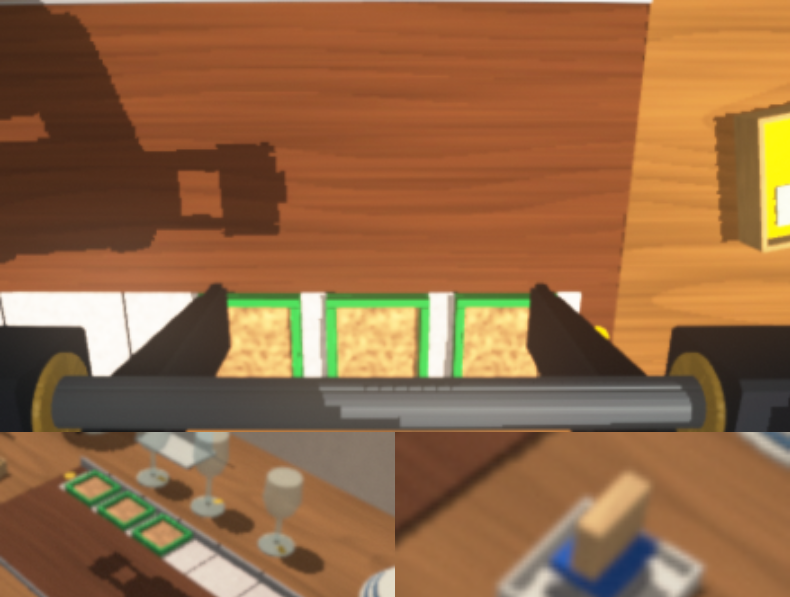

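Emit:
apply_moves:
  increments:
    - [0,-20,20,0,0]
    - [0,-20,20,0,0]
    - [0,-15,15,0,0]
    - [0,0,0,0,0]
    - [0,0,0,0,0]
    - [0,0,0,0,0]

```text
t: 45.5
eef_pos: [423.0, 100.7, 330.7]
tcp_rot: [1.64, 1.569, -3.087]
ft_force: [0.3, 0.7, -0.2]
opening: 0.998
```

```bash
python3 - <<'E'
from look import *
c=cam('wrist');coasters(c);pickle.dump(c,open('w11.pkl','wb'))
a=cv2.resize(c['pixels'][180:300,110:430],None,fx=2.5,fy=2.5,interpolation=cv2.INTER_CUBIC)
cv2.imwrite('pics/w11.png',a[:,:,::-1])
s=status.state();print(bd(s['eef_pos']),s['t'])
E
```

```text
coaster board [ 60.3 195.5] size [43.9 69.4] yaw rel board 1.7 px [304. 251.]
coaster board [ 61.1 100.1] size [77.8 43.7] yaw rel board -0.1 px [250. 253.]
coaster board [60.9  5.3] size [71.2 43.7] yaw rel board -0.1 px [195. 251.]
[-101.81819192   99.81068726] 45.55
```

View pics/w11.png

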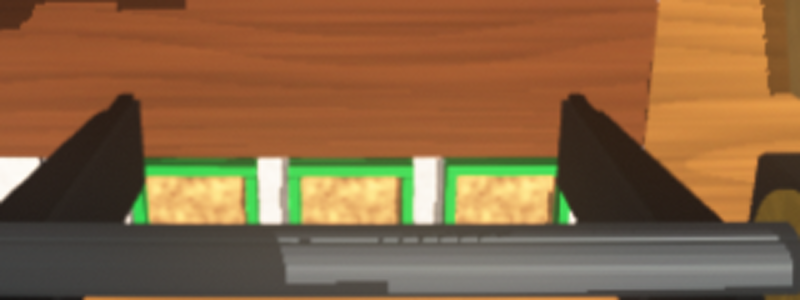

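Emit:
apply_moves:
  increments:
    - [0,-8,-24,0,0]
    - [0,-8,-24,0,0]
    - [0,-8,-24,0,0]
    - [0,-8,-24,0,0]
    - [0,-8,-24,0,0]
    - [0,0,0,0,0]
    - [0,0,0,0,0]
    - [0,0,0,0,0]

```text
t: 46.35
eef_pos: [541.8, 99.2, 371.1]
tcp_rot: [1.576, 1.569, 3.133]
ft_force: [0.5, 1.1, -0.1]
opening: 1.002
```

```bash
python3 - <<'E'
from look import *
c=cam('wrist');coasters(c);d=cam('side');coasters(d);pickle.dump(c,open('w12.pkl','wb'))
a=cv2.resize(c['pixels'][140:260,110:430],None,fx=2.5,fy=2.5,interpolation=cv2.INTER_CUBIC)
cv2.imwrite('pics/w12.png',a[:,:,::-1])
s=status.state();print(bd(s['eef_pos']),s['t'])
E
```

```text
coaster board [ 82.6 199.8] size [78.9 81. ] yaw rel board -0.1 px [311. 189.]
coaster board [ 82.5 101. ] size [79.5 80.9] yaw rel board -0.1 px [250. 190.]
coaster board [82.3  1.3] size [79.2 81. ] yaw rel board -0.2 px [189. 190.]
coaster board [78.7 -6.9] size [84.2 86.9] yaw rel board -0.1 px [282. 202.]
coaster board [78.7 93. ] size [84.9 86.2] yaw rel board -0.6 px [263. 189.]
coaster board [ 78.7 191.6] size [82.4 85.9] yaw rel board 0.0 px [247. 179.]
coaster board [-246.   611.8] size [74.  78.7] yaw rel board -24.1 px [122. 165.]
coaster board [-237.1  705.2] size [79.8 29.5] yaw rel board -31.7 px [116. 156.]
coaster board [-169.3  676.1] size [82.8 82.9] yaw rel board 10.5 px [132. 153.]
[17.01245464 99.97242712] 46.45
```

View pics/w12.png

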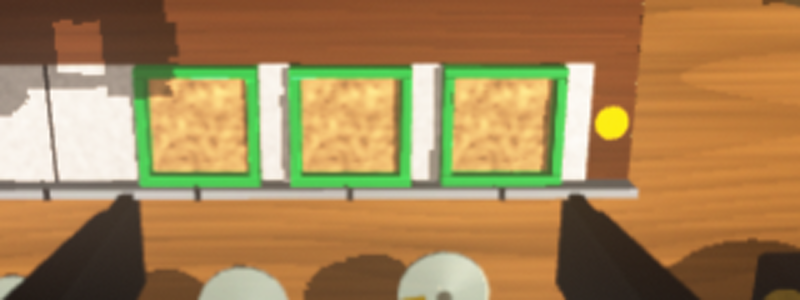

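```bash
python3 - <<'E'
from look import *
c=pickle.load(open('w12.pkl','rb'));g=cv2.cvtColor(c['pixels'],cv2.COLOR_RGB2GRAY).astype(float)
for X in(502,350,197,46):
    u0=int(X/2.5+110); r=g[215:219,u0-5:u0+6].mean(0); w=np.clip(np.median(r)-r-5,0,None); u=u0-5+(w*np.arange(11)).sum()/w.sum()
    p=bd(ray(c,[(u,217)],32)[0]); print(round(u,2),p.round(1))
m=seg(c,(50,120,50),(75,255,255))
for k in cv2.findContours(m,cv2.RETR_EXTERNAL,cv2.CHAIN_APPROX_NONE)[0]:
    if len(k)>100:
        k=k.reshape(-1,2); q=np.array([bd(p) for p in ray(c,k,26)]); s=(q[:,0]>105)&(q[:,0]<115)
        print('far part y',np.percentile(q[s,1],[5,95]).round(1), 'max x',q[:,0].max().round(1))
E
```

```text
310.3 [126.2 200. ]
249.47 [125.9 100. ]
188.52 [ 1.258e+02 -1.000e-01]
128.1 [ 125.8 -100.1]
far part y [160.3 238. ] max x 123.1
far part y [ 61.3 138.8] max x 123.0
far part y [-37.9  40.1] max x 122.8
```

```bash
python3 - <<'E'
from look import *
c=cam('wrist');coasters(c);env.job_done();print(status.state()['t'])
E
```

```text
coaster board [ 82.3 199.7] size [78.8 79.4] yaw rel board -0.1 px [311. 189.]
coaster board [ 82.1 100.3] size [78.1 79.3] yaw rel board -0.1 px [250. 190.]
coaster board [82.   1.3] size [79.2 79.4] yaw rel board -0.2 px [189. 189.]
the job is handed in; nothing more can be done
the job is handed in; nothing more can be done
```

The job is done and handed in at about 46 s. The strip is wiped, the duster is back in its tray, and all three green coasters stand in a row on the first three tick lines.

- **Wipe:** One continuous stroke from the yellow-dot end to the other end and back. The readings, corrected for the duster's weight, gave about 3.5–5 N of felt force. That is roughly 3–5 mm of spring travel; 5 mm is half. It read slightly light on the way back, so I pressed 0.4 mm further for the last part.
- **Duster:** It stands upright in its tray, seen in the side view.
- **Coasters:** Each was slid into place, held between the fingers and never lifted on purpose. I stopped when the lip pushed back at 5–9 N. The last view put their centres within about 1 mm of the tick lines, with yaw of 0.2° or less.
- **Disagreement:** My camera estimate of the board's x was about 2–3 mm off, so the coasters read x ≈ 82 mm instead of 85 mm. The force at the lip, plus one coaster's near edge lining up with the strip's edge, showed they are flush.
- **Bystanders:** I steered clear of the glasses, the tumbler, the bell and the look-alikes. The wine glasses were seen standing afterwards. I did not take a last close look at the bell or the tumbler. I saw no coaster get knocked and no grip slip.

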